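# Pin a filter housing's lid in line with a tapered alignment pin

### The arm

A 7-joint arm with a two-finger parallel gripper is mounted at the origin on the work surface. World frame = base frame: x ahead of the robot, y to its left, z up, the work surface at z = 0. Lengths are in mm, angles in rad, forces in N, time in s.
With the tool pointing down it reaches from about 400 to 925 mm from the base axis. Payload 4.1 kg.
Tool frame: the origin (TCP) lies on the centre line of the jaws, within the pads' length; the fingertips stand 19 mm ahead of it and the grasp point (between the pads) is the TCP; z points along the fingers, y is the line along which they close (so a half turn about z gives the same grasp; the last joint's range is limited). The gripper opens to 85 mm and grips with 20 to 120 N. Pads are 22 mm wide; open, the fingers measure 114 mm over their backs; the gripper's body (76 mm by 85 mm) begins 54 mm behind the grasp point. The pads swing forward as they close: fully open they stand 13 mm farther back than shut.
Start: joints at [-1.422, 0.398, 0.045, 1.537, -0.019, 1.207, -0.051], TCP at [159.403, 630.187, 217.847] pointing down, gripper open.
Joint ranges: [-2.82, 2.82], [-0.49, 2.23], [-1.37, 1.46], [0, 2.46], [-1.36, 4.5], [0.23, 2], [-2.94, 2.94]. Speed limits (rad/s): [2.57, 2.57, 3.14, 3.14, 3.14, 3.14, 3.14].

### API

Orientations are given as a 3x3 rotation matrix whose columns are the frame's x, y, z axes.
In Python, from cell import sensors, cams, bot, spotter gives the robot as it stands.
- The arm moves only by the tool step_arm, never from a script. Its argument "series" is one flat list of numbers, 4 for each row, row after row: the shift along the tool's x, y, z in mm, then the turn about the tool's z in degrees. In form: [tx, ty, tz, yaw, tx, ty, tz, yaw, ...]. A call has exactly 5 rows; each row is the pose to reach, as a shift and turn from the pose commanded when the call began, along the tool's axes at that moment; what a row does not reach only later rows make up. A row lasts 1/8 s, in which the tool goes at most 62.5 mm and 10.7 degrees, less where a joint would pass 70% of its speed; a pose out of reach is approached as far as the arm can. A call with a gripper value outside its range is refused whole. "jaw" is the opening, from 0 (shut) to 1 (fully open), set as the call begins (left out, the last holds). The fingers move at their own pace and stop on an object; the grip force is fixed at half the most. Time passes only in rows, so rows that repeat a pose let the fingers close, or fill a call up. It gives the time, the measured TCP pose, the force, the opening and the grip force at its end, in the units of the state.
- sensors.sense(): the state, without advancing time (a new reading comes with each control period).
- cams.grab_frame(name): name is "scene" or "top" or "wrist"; returns a dict with "frame" (400x640x3 uint8, red, green, blue), "vfov" (degrees; the focal length in pixels is half the picture's height over the tangent of half this angle, whatever the lens; pixels are square), "cx", "cy" (the principal point, pixels), "eye" and "attitude" of the camera in the world. Camera axes: x right, y up, looking along -z (the intrinsics and any distortion apply to the point x, -y, -z); pixel columns grow to the right and rows downward; lengths in mm; the calibration is good to about 2 mm. The wrist camera is an equidistant fisheye: a pixel r from the principal point sees the ray r / f radians off the axis. A picture is of the moment at which its call begins. There is no depth.
- bot.sign_off(): hands the job in; it is judged then, once.
Trained networks look in a picture, given as the dict that the camera call returned (one of the last four; its "shot" number tells which), for a name from the list of things; names that differ only in an ending like _2 or _b are one class to them, and where a whole thing is asked for, a point or a joint stands for the part that bears it (a point fixed in the world has none). Each returns a list of dicts, best first, with "conf" (0 to 1); they miss things now and then, are a little off and sometimes report something else, mostly with a low value. They report only what shows in the picture. A call takes as long as a camera call.
- spotter.look_for(query, picture): "xyz" ([x, y, z] in mm, in world coordinates, good to about 4 mm: the middle of the surface that is visible of it).
The state is a dict: "time_s": time; "joint_positions": joint angles; "dq": joint speeds; "tau": joint torques, N m; "tool_pos": TCP position; "orientation": TCP orientation; "wrist_force": force on the tool from outside, world axes, zero at the start; "torque": the same for the moment, N m; "finger_gap": opening from 0.0 (shut) to 1.0 (fully open); "grasp_force": force on a finger pad.
Only numpy, scipy, OpenCV 4.12 (cv2) and the standard library are available. Lean on these libraries where they do the work, as an engineer would, in place of code of your own. Each camera call takes 0.05 s, during which the arm holds its last target. There are 200 camera calls.

### The job

Turn the filter housing's lid by its bar until the hole in its ear lies over the hole in the base ear, then take the tapered pin (the one with the tall knob) from the rack. Drive it down through the lid, the hidden seal carrier and the base, feeling for the carrier's hole and pulling the stack into line with the pin, until its collar sits flush on the lid; never force it with more than 35 N. Lean on it with about 15 N for a second to bed it, let go, and leave the other pin, the wash bottle and the beaker where they are.

Things in the scene. Friction and masses are not known exactly. Their poses are not given: they have to be found in the camera images.
- housing: Round steel filter housing fixed to the bench, 120 mm across; origin under its centre, z up, +x along the base ear. Stack from below: base ear at 40-54 mm height (48 mm wide, reaching 122 mm from the axis), white seal carrier 54-62 (ear 76 wide, reach 108), lid 62-72 (ear 48 wide, reach 108). Each ear has a 16 mm hole 85 mm from the axis. Stub pipe on the far side, 78 mm from the axis
- base_hole (a point): Centre of the base ear's 16 mm through hole, on its top face, 54 mm above the bench; axes as the housing's. The seal carrier on it turns about the housing's axis too (about 7 N at its hole) and is not measured: its hole starts 7 to 24 mm counterclockwise along the circle. A pin in the lid's hole can slide over it, taking the lid along, until the point drops in; then tow it
- lid (a joint): Angle of the lid about the housing's vertical axis, counterclockwise from above; 0 when its hole lies over the base hole; starts 0.2 to 0.6 rad away, range -0.2 to 0.8; stays where left (friction about 3 N at its hole)
- lid_hole (a point): centre of the lid ear's 16 mm hole, on the lid's top face, 72 mm above the bench; axes turn with the lid, x outward along its ear
- lid_bar (a point): Middle of the top edge of the lid's grip bar, on the housing's axis, 107 mm above the bench. The bar is an upright dark steel plate, 32 mm high above a 3 mm hub, lying across the ear's direction: this point's x is across the bar (14 mm thick), y along it (70 mm long)
- pin: Loose tapered steel pin, 60 to 130 g, upright; origin at its point, z up along it. From the point: cone 8 to 14 mm diameter over 30 mm, shank 14 mm diameter to 62 mm, collar 28 mm diameter from 62 to 68 mm, round knob 20 mm diameter from 68 to 104 mm, where it is gripped. Hangs by its collar in one of the rack's holes, point 12 mm above the bench, clear above
- pin_collar (a point): centre of the underside of the pin's collar, on the pin's axis, 62 mm above its point
- rack: White plastic bridge fixed to the bench, 70 mm (x) by 150 mm (y), 74 mm high, top 8 mm thick, open in front; origin: centre underneath. Two 21 mm holes at y = +40 and -40 mm hold the tapered pin and the plain dowel, either way round
- dowel: bystander: plain steel dowel hanging in the rack's other hole: 14 mm shank, blunt foot, and only a flat round head 28 mm across and 12 mm thick; origin at its foot
- wash_bottle: bystander: white plastic bottle 60 mm across, 150 mm tall; origin under its centre
- beaker: bystander: steel cup-shaped beaker 70 mm across, 80 mm high; origin under its centre

How it is judged (in metres and radians):
On the way, in this order (a step that is already met when the one before it is completed fails the run):
1. the lid is turned until its hole lies over the base hole (within 6 mm) (horizontal distance between lid_hole and base_hole below 0.006 m), for 0.2 s.
2. the seated pin is leant on with more than 6 N for half a second (z of pin_collar in the frame of base_hole between 0.0155 and 0.02 m and horizontal distance between each of pin_collar, lid_hole and base_hole below 0.0035 m and angle between pin's own z axis and vertical below 0.1 rad and contact force between pin and housing above 6 N), for 0.5 s.
At the end, for the whole second after the job is handed in: The pin stands through all three ears, released and at rest: its collar is within 2 mm of the lid's top face, its axis within 3.5 mm of the base hole's, upright within 0.1 rad, and the lid's hole is within 3.5 mm of the base hole (z of pin_collar in the frame of base_hole between 0.0155 and 0.02 m and horizontal distance between each of pin_collar, lid_hole and base_hole below 0.0035 m and angle between pin's own z axis and vertical below 0.1 rad and linear speed of pin below 0.02 m/s); the robot touches nothing.
It fails at once if the pin is forced: more than 35 N between it and the housing or lid (contact force between pin and housing above 35 N).
It fails at once if the plain dowel is taken from its hole or pushed about (moved over 15 mm) (distance of dowel from where it was at the start of the episode above 0.015 m).
It fails at once if the wash bottle is shifted over 30 mm or tipped (distance of wash_bottle from where it was at the start of the episode above 0.03 m or angle between wash_bottle's own z axis and vertical above 0.3 rad).
It fails at once if the beaker is shifted over 30 mm or tipped (distance of beaker from where it was at the start of the episode above 0.03 m or angle between beaker's own z axis and vertical above 0.3 rad).
It also fails if it takes over 72 s, if anything falls off the work surface, if the arm or the gripper's body presses on something with over 40 N, if the wrist force passes 120 N, or if a joint passes its speed limit or range.

## Working session

There is one attempt and no reset: what is moved stays moved. The work goes in short steps, Python scripts to look and compute and a tool call to move; the robot and the scene stay as the last step left them, time stands still between calls to the robot, and variables do not carry over. Pictures are saved under pics/ and viewed, at most 10 in all, crops included, and the job is handed in when it is done.

Besides the shell and the picture viewer there is one more tool, called after ">>>" as name(argument=value, ...) on one line, values as JSON. step_arm: Moves the arm, as the interface text tells. Its arguments: {"type":"object","properties":{"series":{"type":"array","items":{"type":"number"}},"jaw":{"type":"number"}},"required":["series"]}

```bash
mkdir -p pics; cat > h.py <<'E'
import numpy as np, cv2, json
from cell import sensors, cams, bot, spotter
def grab(n,save=None):
    p=cams.grab_frame(n)
    if save: cv2.imwrite('pics/'+save,np.array(p["frame"])[:,:,::-1])
    return p
def f(p): return 200/np.tan(np.radians(p["vfov"])/2)
def ray(p,u,v,fish=False):
    x=(u-p["cx"])/f(p); y=(v-p["cy"])/f(p)
    if fish:
        r=np.hypot(x,y); s=np.sin(r)/r if r>1e-9 else 1; d=np.array([x*s,-y*s,-np.cos(r)])
    else: d=np.array([x,-y,-1])
    return np.array(p["attitude"])@d
def onz(p,u,v,z,fish=False):
    d=ray(p,u,v,fish); e=np.array(p["eye"]); return e+d*(z-e[2])/d[2]
E
python3 - <<'E'
from h import *
s=sensors.sense(); print({k:np.round(v,3).tolist() for k,v in s.items()})
for c in ("top","scene"):
    p=grab(c,c+'1.png'); print(c,p.keys(),p["vfov"],p["cx"],p["cy"],np.round(p["eye"],1),np.round(p["attitude"],3).tolist())
    for q in ["housing","lid","lid_hole","lid_bar","pin","rack","dowel","wash_bottle","beaker"]:
        try: print(q,[(np.round(d["xyz"]).tolist(),round(d["conf"],2)) for d in spotter.look_for(q,p)[:2]])
        except Exception as e: print(q,e)
E
```

```text
{'time_s': 0.0, 'joint_positions': [-1.422, 0.399, 0.045, 1.538, -0.019, 1.207, -0.051], 'dq': [0.001, -0.0, 0.002, -0.001, -0.0, 0.001, -0.001], 'tau': [0.0, -47.511, 1.365, -25.423, 0.012, 0.009, -0.0], 'tool_pos': [159.227, 629.535, 216.765], 'orientation': [[-0.969, 0.245, -0.0], [0.245, 0.969, -0.002], [-0.0, -0.002, -1.0]], 'wrist_force': [-0.107, -0.187, 0.111], 'torque': [-0.018, -0.009, 0.012], 'grasp_force': 0.0, 'finger_gap': 1.002}
top dict_keys(['frame', 'vfov', 'cx', 'cy', 'eye', 'attitude', 'shot']) 52.10523586060466 317.8452315608096 199.07888735820865 [509.1  25.2 923.5] [[0.007, 0.993, -0.121], [-1.0, 0.009, 0.013], [0.014, 0.121, 0.993]]
housing [([510.0, 86.0, 72.0], 0.66)]
lid [([520.0, 80.0, 71.0], 0.79), ([789.0, -142.0, 101.0], 0.55)]
lid_hole [([520.0, 80.0, 75.0], 0.57)]
lid_bar [([521.0, 77.0, 70.0], 0.61)]
pin [([512.0, 80.0, 73.0], 0.48), ([478.0, -275.0, 103.0], 0.47)]
rack [([469.0, -230.0, 74.0], 0.86)]
dowel [([463.0, -197.0, 83.0], 0.6)]
wash_bottle [([785.0, -142.0, 96.0], 0.68)]
beaker [([711.0, 314.0, 45.0], 0.78)]
scene dict_keys(['frame', 'vfov', 'cx', 'cy', 'eye', 'attitude', 'shot']) 54.53091837306008 317.5396873287333 193.8484394402606 [1156.   -25.8  879.1] [[0.086, -0.824, 0.56], [0.996, 0.07, -0.05], [0.002, 0.562, 0.827]]
housing [([545.0, 81.0, 76.0], 0.95)]
lid [([536.0, 82.0, 71.0], 0.91)]
lid_hole [([535.0, 79.0, 70.0], 0.59)]
lid_bar [([537.0, 79.0, 72.0], 0.7)]
pin [([487.0, -275.0, 100.0], 0.7)]
rack [([490.0, -241.0, 78.0], 0.88)]
dowel [([471.0, -198.0, 90.0], 0.58)]
wash_bottle [([812.0, -144.0, 99.0], 0.72)]
beaker [([700.0, 317.0, 53.0], 0.56)]
```

```bash
python3 - <<'E'
import cv2
a=cv2.imread('pics/top1.png');print(a.shape)
b=a[90:310,160:620]
cv2.imwrite('pics/top1c.png',cv2.resize(b,None,fx=1.7,fy=1.7,interpolation=3))
c=a[100:260,190:390]
cv2.imwrite('pics/top1h.png',cv2.resize(c,None,fx=3.7,fy=3.7,interpolation=3))
E
```

```text
(400, 640, 3)
```

View pics/top1.png

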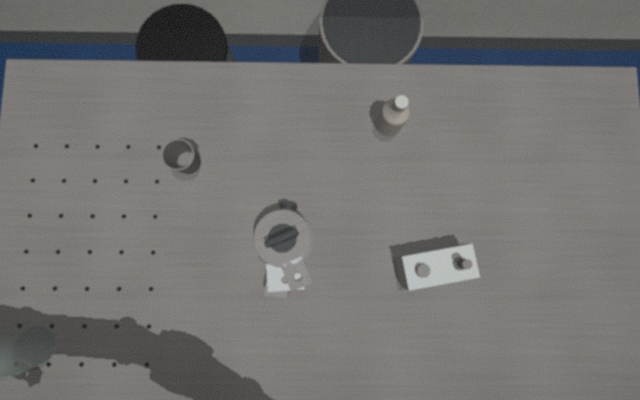

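View pics/top1h.png

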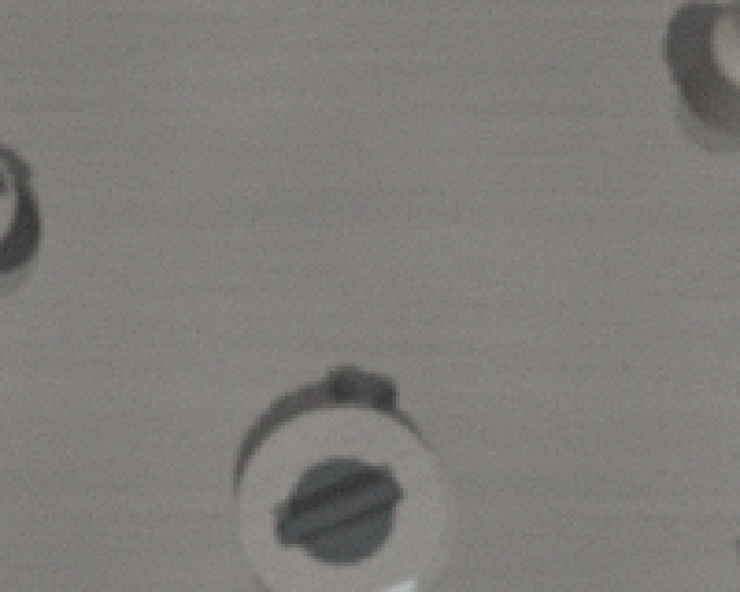

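The top view shows the housing lid at about (282,238). Its lid hole is at about (297,278) and the base ear tip at about (277,292). The rack is on the right, with the pin knob at about (463,263) and the dowel at about (422,270).

```bash
cat >> h.py <<'E'
def T(x,y,z):
    s=sensors.sense(); R=np.array(s["orientation"]); return np.round(R.T@(np.array([x,y,z])-s["tool_pos"]),1)
E
python3 - <<'E'
from h import *
p=grab("top")
for n,u,v,z in [("lidc",282.3,237,72),("lidhole",297,277.5,72),("barA",265,243.5,107),("barB",298,233,107),("baseear",277,294,54),("knob",462,262,116),("dow",422.5,270,86),("pipe",287,203,30)]:
    print(n,np.round(onz(p,u,v,z),1))
print(T(495,75,330))
E
```

```text
lidc [533.1  86.9  72. ]
lidhole [450.8  55.4  72. ]
barA [519.1 118.4 107. ]
barB [540.3  53.3 107. ]
baseear [415.5  97.2  54. ]
knob [ 485.7 -269.2  116. ]
dow [ 468.2 -199.1   86. ]
pipe [608.8  81.   30. ]
[-461.5 -455.9 -112.2]
```

>>> step_arm(series=[-44,-43,-10,0,-88,-86,-20,0,-132,-129,-30,0,-176,-172,-40,0,-220,-215,-50,0])

```text
time_s: 1.68
tool_pos: [321.0, 366.0, 268.4]
orientation: [[-0.969, 0.245, 0.001], [0.245, 0.969, 0.001], [-0.0, 0.001, -1.0]]
wrist_force: [1.3, 1.1, 0.5]
finger_gap: 1.004
grasp_force: 0.0
```

>>> step_arm(series=[-44,-43,-10,0,-88,-86,-20,0,-132,-129,-30,0,-176,-172,-40,0,-220,-215,-50,0])

```text
time_s: 2.3
tool_pos: [481.4, 103.6, 318.6]
orientation: [[-0.97, 0.245, 0.001], [0.245, 0.97, 0.001], [-0.001, 0.001, -1.0]]
wrist_force: [0.9, 0.8, -0.0]
finger_gap: 0.999
grasp_force: 0.0
```

>>> step_arm(series=[-21,-26,-12,10,-21,-26,-12,20,-21,-26,-12,30,-21,-26,-12,40,-21,-26,-12,50])

```text
time_s: 2.92
tool_pos: [494.5, 75.0, 329.9]
orientation: [[-0.43, 0.903, 0.0], [0.903, 0.43, 0.0], [0.0, 0.0, -1.0]]
wrist_force: [0.5, -0.4, -0.1]
finger_gap: 1.002
grasp_force: 0.0
```

>>> step_arm(series=[0,0,0,5,0,0,0,5,0,0,0,5,0,0,0,5,0,0,0,5])

```text
time_s: 3.55
tool_pos: [494.5, 75.0, 329.8]
orientation: [[-0.356, 0.935, 0.0], [0.935, 0.356, 0.0], [0.0, 0.0, -1.0]]
wrist_force: [0.1, -0.2, 0.1]
finger_gap: 1.001
grasp_force: 0.0
```

```bash
python3 - <<'E'
from h import *
s=sensors.sense(); print({k:np.round(v,3).tolist() for k,v in s.items()})
p=grab("wrist","w1.png"); print(p["vfov"],f(p),p["cx"],p["cy"],np.round(p["eye"],1),np.round(p["attitude"],3).tolist())
E
```

```text
{'time_s': 3.55, 'joint_positions': [-0.781, 0.06, 0.578, 1.728, -0.033, 1.363, 0.166], 'dq': [-0.002, 0.002, -0.001, 0.001, -0.001, 0.0, -0.0], 'tau': [-0.001, -24.42, 0.989, -26.643, 0.011, 0.001, 0.003], 'tool_pos': [494.524, 75.042, 329.815], 'orientation': [[-0.356, 0.935, 0.0], [0.935, 0.356, 0.0], [0.0, 0.0, -1.0]], 'wrist_force': [0.08, -0.197, 0.11], 'torque': [-0.023, 0.031, -0.029], 'grasp_force': 0.0, 'finger_gap': 1.001}
65.70646984690485 309.70691628693146 318.16413541452306 197.5014833790206 [469.2 136.7 486.4] [[0.935, -0.342, -0.094], [0.355, 0.901, 0.248], [0.0, -0.265, 0.964]]
```

View pics/w1.png

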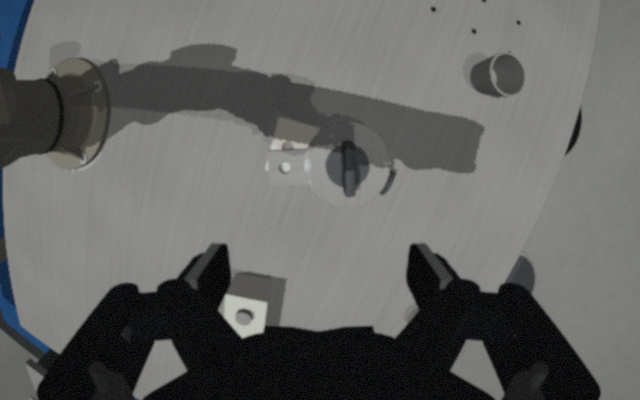

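The wrist view shows the lid centre at about (350,165) and the lid hole at about (285,168). Another hole, probably the carrier's, is at about (288,146), with the base ear behind it at about (297,130). I'll zoom in on that area.

```bash
python3 - <<'E'
import cv2
a=cv2.imread('pics/w1.png')[105:215,255:405]
a=cv2.convertScaleAbs(cv2.resize(a,None,fx=5,fy=5,interpolation=3),alpha=1.3)
cv2.imwrite('pics/w1c.png',a)
E
```

```text
(no output)
```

View pics/w1c.png

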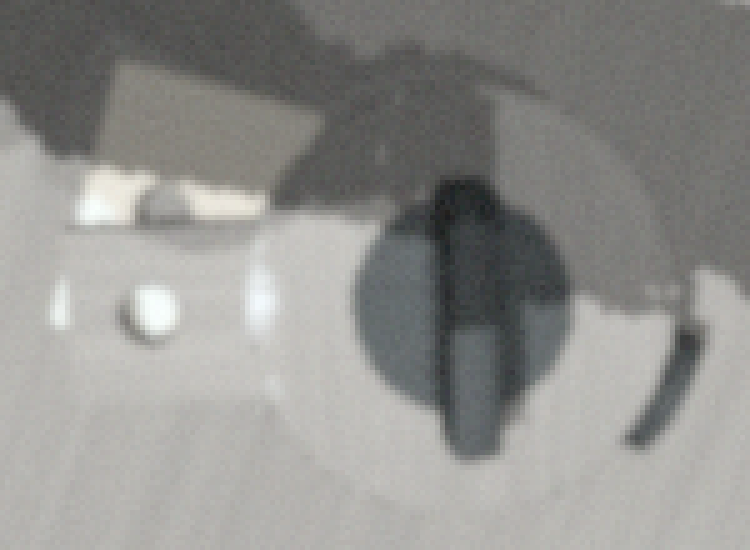

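```bash
python3 - <<'E'
from h import *
p=grab("wrist")
for n,u,v,z in [("hub",464,305,75),("lidhole",152,312,72),("barA",464,195,107),("barB",475,455,107),("carrierhole",166,207,62),("pipe",665,390,40),("discL",272,300,72),("discR",690,290,72)]:
    print(n,np.round(onz(p,255+u/5,105+v/5,z,True),1))
q=grab("top"); a=np.array(q["frame"])[190:305,245:325,::-1]
cv2.imwrite('pics/t2.png',cv2.convertScaleAbs(cv2.resize(a,None,fx=5,fy=5,interpolation=3),alpha=1.3))
E
```

```text
hub [531.2  86.3  75. ]
lidhole [453.  54.  72.]
barA [516.1 115.8 107. ]
barB [543.5  55.4 107. ]
carrierhole [446.3  81.1  62. ]
pipe [602.9  80.3  40. ]
discL [482.4  68.6  72. ]
discR [588.6 112.8  72. ]
```

View pics/t2.png

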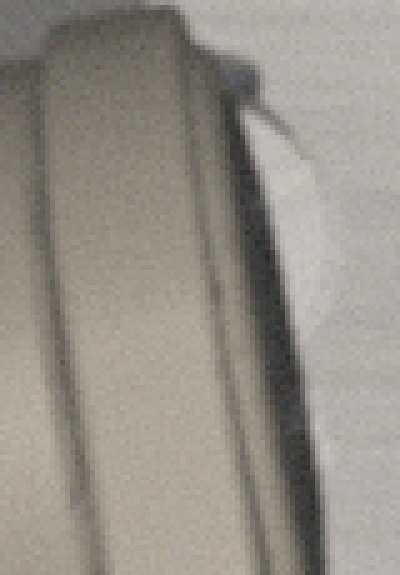

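>>> step_arm(series=[-1,15,50,-2,-2,30,100,-2,-2,38,150,-2,-2,38,190,-2,-2,38,229,-2])

```text
time_s: 4.32
tool_pos: [530.8, 86.9, 99.3]
orientation: [[-0.388, 0.922, -0.0], [0.922, 0.388, -0.0], [-0.0, -0.0, -1.0]]
wrist_force: [0.3, -0.2, -0.1]
finger_gap: 0.998
grasp_force: 0.0
```

>>> step_arm(series=[0,0,0,0,0,0,0,0,0,0,0,0,0,0,0,0,0,0,0,0], jaw=0)

```text
time_s: 4.95
tool_pos: [531.2, 86.9, 101.5]
orientation: [[-0.388, 0.922, 0.001], [0.922, 0.388, 0.001], [0.0, 0.001, -1.0]]
wrist_force: [-0.0, -0.6, -0.2]
finger_gap: -0.003
grasp_force: 0.0
```

```bash
python3 - <<'E'
from h import *
s=sensors.sense(); print({k:np.round(v,3).tolist() for k,v in s.items()})
a=cv2.imread('pics/top1.png')[190:305,245:345]
cv2.imwrite('pics/t3.png',cv2.convertScaleAbs(cv2.resize(a,None,fx=5,fy=5,interpolation=3),alpha=1.3))
E
```

```text
{'time_s': 4.95, 'joint_positions': [-0.681, 0.366, 0.54, 1.941, -0.238, 0.896, 0.377], 'dq': [0.001, 0.006, -0.001, 0.004, -0.004, -0.002, -0.0], 'tau': [0.003, -36.265, 5.396, -20.773, 0.009, -0.007, -0.001], 'tool_pos': [531.151, 86.888, 101.498], 'orientation': [[-0.388, 0.922, 0.001], [0.922, 0.388, 0.001], [0.0, 0.001, -1.0]], 'wrist_force': [-0.048, -0.562, -0.151], 'torque': [-0.017, 0.008, 0.063], 'grasp_force': 0.0, 'finger_gap': -0.003}
```

View pics/t3.png

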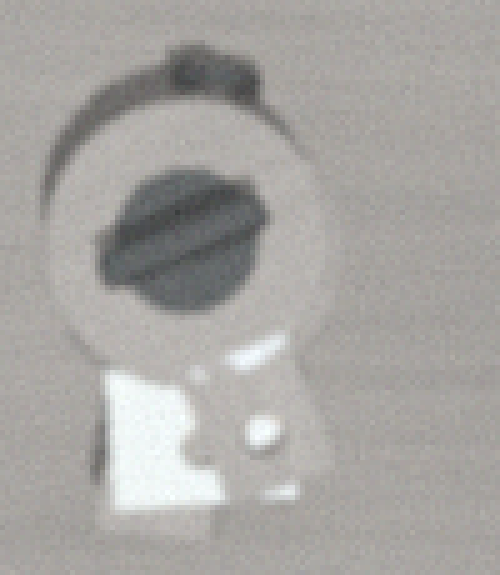

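The zoomed top view shows the base ear tip at about px (276,296), the carrier with its partly covered hole at about (285,280), and the lid hole at about (298,277). The gripper reads fully shut, so I'm checking whether it holds the bar.

```bash
python3 - <<'E'
from h import *
w=np.array(grab("wrist")["frame"]); s=np.array(grab("scene")["frame"])
w=cv2.resize(w[100:360,160:480],None,fx=1.5,fy=1.5,interpolation=3)
p=spotter
cs=grab("scene"); 
d=np.array(cs["attitude"]).T@(np.array([530,86,90])-cs["eye"]); u=cs["cx"]+f(cs)*d[0]/-d[2]; v=cs["cy"]-f(cs)*d[1]/-d[2]; print(u,v)
u,v=int(u),int(v)
c=s[max(0,v-60):v+60,max(0,u-50):u+50]; c=cv2.resize(c,(320,390),interpolation=3)
cv2.imwrite('pics/m1.png',np.hstack([w,c])[:,:,::-1])
E
```

```text
339.0488174764166 162.96007911890257
```

View pics/m1.png

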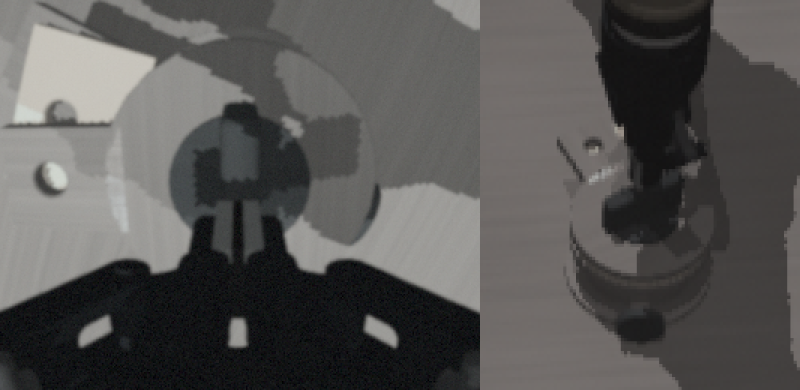

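```bash
cat >> h.py <<'E'
def proj(p,X,fish=False):
    d=np.array(p["attitude"]).T@(np.array(X,float)-p["eye"]); x,y,z=d[0],-d[1],-d[2]
    if fish:
        r=np.hypot(x,y); t=np.arctan2(r,z); x,y=x/r*t,y/r*t
    else: x,y=x/z,y/z
    return np.array([p["cx"]+f(p)*x,p["cy"]+f(p)*y])
E
python3 - <<'E'
from h import *
p=grab("wrist"); s=sensors.sense(); t=np.array(s["tool_pos"]);R=np.array(s["orientation"])
print(s["finger_gap"],s["grasp_force"],p["eye"])
m=lambda X:((proj(p,X,True)-[160,100])*1.5).round()
print("tip",m(t+R@[0,0,19]),m(t+R@[11,0,19]),m(t+R@[-11,0,19]),"tip y+-7",m(t+R@[11,7,19]),m(t+R@[11,-7,19]))
c=np.array([531.3,86.4,107]);
for k in(-35,0,35): print("bar",k,m(c+R@[k,7,0]),m(c+R@[k,-7,0]))
print("hub r",m([531.3,86.4,75]),"lidhole",m([453,54,72]))
E
```

```text
-0.0032556613557012367 0.0 [503.33281394 147.50935757 257.64638219]
tip [241. 190.] [242. 164.] [241. 215.] tip y+-7 [259. 164.] [224. 164.]
bar -35 [261. 298.] [224. 298.]
bar 0 [263. 216.] [223. 216.]
bar 35 [265. 119.] [222. 119.]
hub r [242. 185.] lidhole [ 53. 180.]
```

>>> step_arm(series=[0,0,0,3,0,0,0,6,0,0,0,9,0,0,0,10,0,0,0,10])

```text
time_s: 5.78
tool_pos: [530.7, 86.7, 100.7]
orientation: [[-0.222, 0.975, -0.0], [0.975, 0.222, 0.0], [0.0, -0.0, -1.0]]
wrist_force: [0.4, -0.3, -0.5]
finger_gap: -0.001
grasp_force: 0.0
```

```bash
python3 - <<'E'
from h import *
s=sensors.sense(); print({k:np.round(s[k],3).tolist() for k in("wrist_force","torque","finger_gap","grasp_force","tool_pos")})
p=grab("wrist"); t=np.array(s["tool_pos"]);R=np.array(s["orientation"])
m=lambda X:((proj(p,X,True)-[160,100])*1.5).round()
for z in(-30,-20,-10,0,10,19): print(z,m(t+R@[11,7,z]),m(t+R@[-11,7,z]))
w=np.array(p["frame"])[100:360,160:480]
cv2.imwrite('pics/m2.png',cv2.convertScaleAbs(cv2.resize(w,None,fx=2.3,fy=2.3,interpolation=3)[:,:,::-1],alpha=1.6,beta=10))
E
```

```text
{'wrist_force': [0.363, -0.292, -0.498], 'torque': [-0.0, 0.03, -0.048], 'finger_gap': -0.001, 'grasp_force': 0.0, 'tool_pos': [530.715, 86.687, 100.749]}
-30 [266. 213.] [265. 276.]
-20 [265. 200.] [263. 261.]
-10 [263. 189.] [262. 247.]
0 [261. 179.] [260. 235.]
10 [260. 171.] [259. 223.]
19 [259. 163.] [258. 214.]
```

View pics/m2.png

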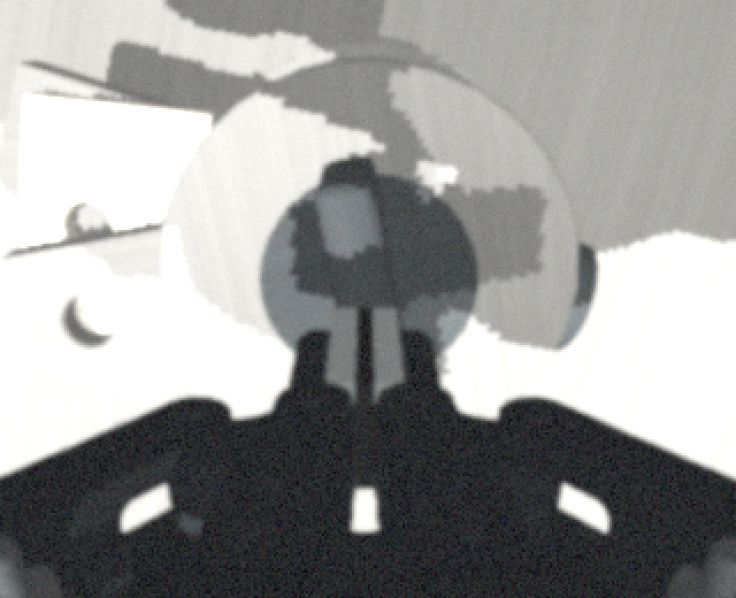

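The bar did not turn. The pads are shut and seem to sit above it, with their tips at about (365,305). I'll feel downward gently to find the true tip height.

>>> step_arm(series=[0,0,1,0,0,0,2,0,0,0,3,0,0,0,4,0,0,0,5,0])

```text
time_s: 6.45
tool_pos: [530.7, 86.7, 95.7]
orientation: [[-0.222, 0.975, -0.0], [0.975, 0.222, 0.0], [0.0, -0.0, -1.0]]
wrist_force: [0.9, -0.6, -0.3]
finger_gap: -0.001
grasp_force: 0.0
```

>>> step_arm(series=[0,0,1,0,0,0,2,0,0,0,3,0,0,0,4,0,0,0,5,0])

```text
time_s: 7.08
tool_pos: [530.9, 86.8, 93.4]
orientation: [[-0.221, 0.975, -0.001], [0.975, 0.221, 0.002], [0.002, -0.001, -1.0]]
wrist_force: [-7.9, 0.5, 25.7]
finger_gap: 0.001
grasp_force: 12.8
```

>>> step_arm(series=[0,0,1,0,0,0,2,0,0,0,3,0,0,0,3,0,0,0,3,0])

```text
time_s: 7.7
tool_pos: [530.9, 86.8, 93.3]
orientation: [[-0.221, 0.975, -0.002], [0.975, 0.221, 0.004], [0.004, -0.001, -1.0]]
wrist_force: [-13.8, -0.9, 41.3]
finger_gap: 0.001
grasp_force: 20.8
```

Contact came at a reported z of about 93.5. The bar top is at 107, so the real fingertips are about 32 mm higher than the stated geometry puts them. I'll correct for that and regrasp lower.

>>> step_arm(series=[0,0,-10,0,0,0,-20,-3,0,0,-20,-7,0,0,-20,-10,0,0,-20,-10], jaw=1)

```text
time_s: 8.32
tool_pos: [530.7, 86.7, 107.7]
orientation: [[-0.387, 0.922, -0.0], [0.922, 0.387, 0.0], [0.0, -0.0, -1.0]]
wrist_force: [0.4, -0.1, 0.3]
finger_gap: 1.0
grasp_force: 0.0
```

>>> step_arm(series=[0,0,10,0,0,0,20,0,0,0,30,0,0,0,38,0,0,0,40,0])

```text
time_s: 8.95
tool_pos: [530.2, 86.6, 67.0]
orientation: [[-0.387, 0.922, -0.001], [0.922, 0.387, -0.0], [0.0, -0.001, -1.0]]
wrist_force: [0.1, -0.2, -0.1]
finger_gap: 1.003
grasp_force: 0.0
```

>>> step_arm(series=[0,0,0,0,0,0,0,0,0,0,0,0,0,0,0,0,0,0,0,0], jaw=0)

```text
time_s: 9.57
tool_pos: [532.0, 87.2, 68.4]
orientation: [[-0.388, 0.922, 0.003], [0.922, 0.388, 0.001], [-0.0, 0.003, -1.0]]
wrist_force: [2.5, 1.0, 0.8]
finger_gap: 0.153
grasp_force: 60.3
```

>>> step_arm(series=[0,0,0,6,0,0,0,12,0,0,0,18,0,0,0,24,0,0,0,27])

```text
time_s: 10.2
tool_pos: [531.8, 87.2, 68.4]
orientation: [[0.073, 0.997, 0.002], [0.997, -0.073, 0.0], [0.0, 0.002, -1.0]]
wrist_force: [2.2, 1.6, 1.2]
finger_gap: 0.154
grasp_force: 60.5
```

>>> step_arm(series=[0,0,0,0,0,0,0,0,0,0,0,0,0,0,0,0,0,0,0,0], jaw=0.5)

```text
time_s: 10.82
tool_pos: [530.7, 86.6, 67.8]
orientation: [[0.073, 0.997, -0.0], [0.997, -0.073, 0.0], [0.0, -0.0, -1.0]]
wrist_force: [0.9, 0.6, 0.7]
finger_gap: 0.503
grasp_force: 0.0
```

>>> step_arm(series=[0,0,-50,0,0,0,-100,0,0,0,-150,0,0,0,-200,0,0,0,-250,0], jaw=1)

```text
time_s: 11.45
tool_pos: [530.4, 86.5, 319.5]
orientation: [[0.073, 0.997, 0.0], [0.997, -0.073, 0.001], [0.001, 0.0, -1.0]]
wrist_force: [0.6, 0.5, -0.0]
finger_gap: 1.001
grasp_force: 0.0
```

```bash
python3 - <<'E'
from h import *
s=sensors.sense(); print({k:np.round(s[k],3).tolist() for k in("time_s","orientation","finger_gap","tool_pos")})
p=grab("wrist","w3.png")
m=lambda X:proj(p,X,True).round(1)
c=m([532,87,72]); print(c,m([447,93.7,72]))
x,y=int(c[0])-110,int(c[1])-60; x=max(x,0);y=max(y,0);print(x,y)
w=np.array(p["frame"])[y:y+120,x:x+160]
cv2.imwrite('pics/w3c.png',cv2.convertScaleAbs(cv2.resize(w,None,fx=5,fy=5,interpolation=3)[:,:,::-1],alpha=1.2))
E
```

```text
{'time_s': 11.45, 'orientation': [[0.073, 0.997, 0.0], [0.997, -0.073, 0.001], [0.001, 0.0, -1.0]], 'finger_gap': 1.001, 'tool_pos': [530.425, 86.519, 319.517]}
[320.3 164.1] [256.5 164.2]
210 104
```

View pics/w3c.png

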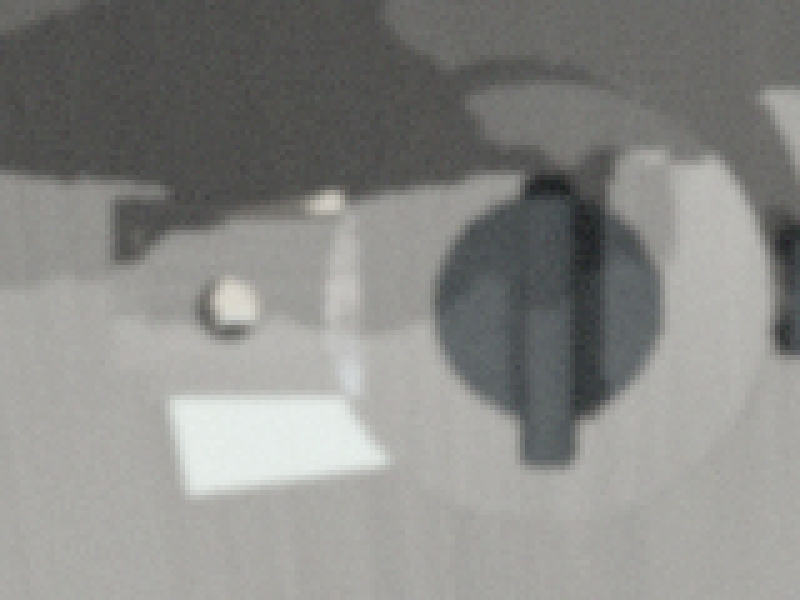

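```bash
python3 - <<'E'
from h import *
p=grab("wrist")
W=lambda u,v,z: onz(p,210+u/5,104+v/5,z,True)
ax=np.array([532,87.2])
def rep(n,X): d=X[:2]-ax; print(n,np.round(X,1),"r %.1f ang %.2f"%(np.hypot(*d),np.degrees(np.arctan2(d[1],d[0]))%360))
rep("lidhole",W(230,306,72)); rep("hub",W(550,305,75)); rep("bar",W(549,(190+465)/2,107)); rep("lid disc",W(555,305,72))
rep("base cornerlo",W(113,368,54)); rep("base corner hi",W(113,200,54)); 
q=grab("top")
for n,u,v in [("bl",265,295.7),("br",287,298.2)]: rep(n,onz(q,u,v,54))
t=cv2.imread('pics/top1.png',0).astype(int)
print("top cols 258..296 rows 290..302"); print(t[290:302,258:296:2])
w=cv2.imread('pics/w3.png',0).astype(int)
print("wrist col 228..250 step2, rows 138..186"); print(w[138:188:2,228:252:2])
E
```

```text
lidhole [451.5  92.9  72. ] r 80.7 ang 175.98
hub [538.1  86.4  75. ] r 6.1 ang 352.74
bar [537.3  86.  107. ] r 5.4 ang 346.81
lid disc [539.4  85.8  72. ] r 7.6 ang 349.66
base cornerlo [411.   75.4  54. ] r 121.5 ang 185.55
base corner hi [417.1 123.8  54. ] r 120.5 ang 162.33
bl [411.9 122.   54. ] r 125.0 ang 163.84
br [407.1  76.3  54. ] r 125.4 ang 185.01
top cols 258..296 rows 290..302
[[126 126 123 133 144 178 186 186 186 185 179 178 177 173 170 162 144 131
  126]
 [127 126 125 129 141 168 176 171 171 167 164 156 156 154 150 131 125 126
  127]
 [124 124 122 129 139 153 154 152 152 145 145 144 148 139 139 120 118 121
  123]
 [125 124 125 133 142 139 143 135 144 137 140 138 141 134 133 120 121 124
  122]
 [122 124 122 131 137 138 137 135 137 139 140 139 138 136 138 119 122 123
  125]
 [125 121 122 125 135 134 136 136 134 140 142 140 134 137 136 119 125 124
  125]
 [121 121 117 128 130 132 130 128 133 133 137 137 139 137 129 117 122 126
  128]
 [124 124 124 126 124 124 123 125 126 130 128 133 133 132 131 120 126 125
  124]
 [127 125 124 119 124 124 120 122 122 126 130 131 131 1
[... 885 characters left out ...]
130 131 128 129 127 128 128 128 123]
 [137 141 134 133 135 132 130 130 130 132 128 107]
 [140 142 137 133 132 130 127 129 129 126 119  91]
 [141 140 135 134 134 135 127 126 124 127 118  82]
 [139 139 141 145 145 142 134 135 139 136 129  98]
 [138 143 143 150 150 148 146 146 146 149 146 135]
 [140 142 141 144 148 147 151 148 150 151 151 148]
 [142 141 145 147 147 146 148 150 149 148 149 150]
 [138 136 141 147 148 146 147 147 146 146 147 149]
 [139 142 142 144 142 143 142 148 149 145 147 145]
 [140 140 140 140 141 143 145 144 146 146 146 147]
 [140 141 141 141 142 142 144 145 149 152 156 154]
 [140 140 139 141 142 137 143 144 174 186 187 187]
 [141 141 141 142 142 140 139 142 175 193 195 195]]
```

The lid hole is within about 3 mm of the base hole, from lid ear angle ~175.6° against ~174° for the base. Next I go to the pin.

>>> step_arm(series=[-58,-4,0,0,-116,-8,0,0,-174,-12,0,0,-232,-16,0,0,-290,-20,0,0])

```text
time_s: 12.22
tool_pos: [488.4, -202.3, 316.5]
orientation: [[0.073, 0.997, -0.001], [0.997, -0.073, 0.001], [0.001, -0.002, -1.0]]
wrist_force: [1.6, -1.1, 0.0]
finger_gap: 1.001
grasp_force: 0.0
```

>>> step_arm(series=[-40,0,15,0,-60,0,30,0,-60,0,30,0,-60,0,30,0,-60,0,30,0])

```text
time_s: 12.85
tool_pos: [485.9, -259.6, 288.0]
orientation: [[0.071, 0.997, 0.001], [0.997, -0.071, 0.001], [0.001, 0.001, -1.0]]
wrist_force: [0.5, -0.6, 0.2]
finger_gap: 0.997
grasp_force: 0.0
```

```bash
python3 - <<'E'
from h import *
s=sensors.sense(); print({k:np.round(s[k],3).tolist() for k in("time_s","orientation","joint_positions","tool_pos")})
for c in("top","scene"):
    p=grab(c); 
    for q in("pin","dowel"): print(c,q,[(np.round(d["xyz"]).tolist(),round(d["conf"],2)) for d in spotter.look_for(q,p)[:2]])
p=grab("wrist","w4.png"); print(p["eye"])
for q in("pin","dowel"): print("w",q,[(np.round(d["xyz"]).tolist(),round(d["conf"],2)) for d in spotter.look_for(q,p)[:2]])
c=proj(p,[485,-270,116],True);print(c)
x,y=max(int(c[0])-80,0),max(int(c[1])-60,0);print(x,y)
w=np.array(p["frame"])[y:y+120,x:x+160]
cv2.imwrite('pics/w4c.png',cv2.convertScaleAbs(cv2.resize(w,None,fx=5,fy=5,interpolation=3)[:,:,::-1],alpha=1.2))
E
```

```text
{'time_s': 12.85, 'orientation': [[0.071, 0.997, 0.001], [0.997, -0.071, 0.001], [0.001, 0.001, -1.0]], 'joint_positions': [-0.366, 0.265, 0.956, 1.695, -0.225, 1.298, 0.564], 'tool_pos': [485.948, -259.584, 288.024]}
top pin [([479.0, -276.0, 102.0], 0.49)]
top dowel [([464.0, -198.0, 87.0], 0.55)]
scene pin [([483.0, -275.0, 100.0], 0.44)]
scene dowel [([473.0, -200.0, 90.0], 0.44)]
[ 488.74350485 -194.75575801  444.62753931]
w pin [([483.0, -275.0, 116.0], 0.78)]
w dowel [([469.0, -200.0, 88.0], 0.57), ([781.0, -150.0, 91.0], 0.44)]
[319.59087136 184.21874272]
239 124
```

View pics/w4c.png

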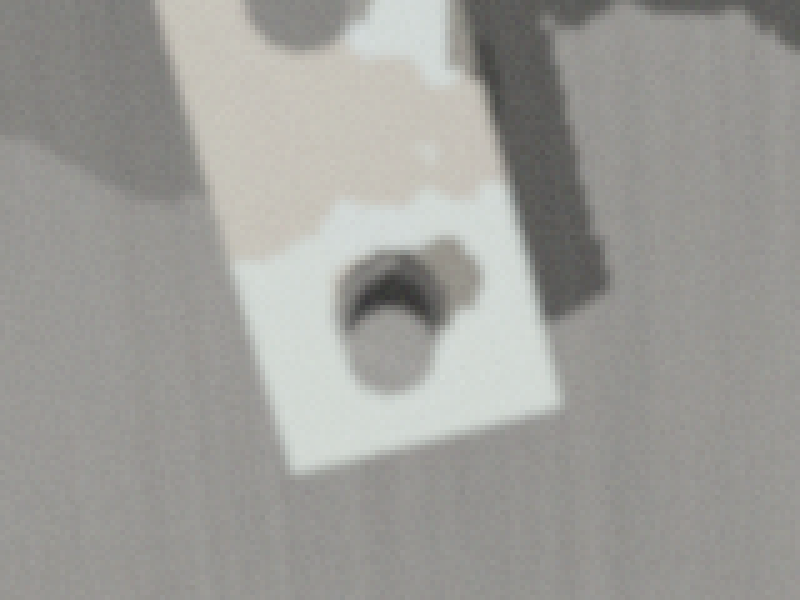

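The wrist crop shows the knob's top disc centred at about (391,348) in the crop, i.e. px (317.2,193.6), with the collar behind it at about (317.4,184).

```bash
python3 - <<'E'
from h import *
p=grab("wrist"); print(p["eye"])
a=np.array(p["frame"])[:,:,0].astype(float); b=cv2.imread('pics/w4.png')[:,:,2].astype(float)
print(cv2.phaseCorrelate(b[100:220,220:420].copy(),a[100:220,220:420].copy()))
print(onz(p,317.2,193.6,116,True), onz(p,317.4,184.3,80,True))
print(sensors.sense()["tool_pos"], T(484,-274,70.5))
E
```

```text
[ 488.65705649 -195.00902303  444.48548043]
((0.09360089720101428, -0.09031941650094666), 1.0455180234391717)
[ 481.39372228 -280.57494189  116.        ] [ 481.70086905 -278.39708421   80.        ]
[ 485.21624359 -260.88580703  287.80975846] [-13.2  -0.3 217.3]
```

>>> step_arm(series=[-10,-1,50,0,-18,-2,100,0,-18,-2,150,0,-18,-2,190,0,-18,-2,217,0])

```text
time_s: 13.98
tool_pos: [481.1, -278.2, 68.7]
orientation: [[0.073, 0.997, -0.002], [0.997, -0.073, 0.001], [0.001, -0.002, -1.0]]
wrist_force: [0.0, 0.6, 0.8]
finger_gap: 1.005
grasp_force: 0.0
```

>>> step_arm(series=[0,0,0,0,0,0,0,0,0,0,0,0,0,0,0,0,0,0,0,0], jaw=0)

```text
time_s: 14.6
tool_pos: [482.8, -279.1, 72.2]
orientation: [[0.073, 0.997, 0.002], [0.997, -0.073, -0.0], [-0.0, 0.002, -1.0]]
wrist_force: [-1.1, 0.2, 6.5]
finger_gap: 0.216
grasp_force: 58.4
```

>>> step_arm(series=[0,0,-15,0,0,0,-35,0,0,0,-60,0,0,0,-80,0,0,0,-85,0])

```text
time_s: 15.22
tool_pos: [482.8, -279.3, 157.7]
orientation: [[0.073, 0.997, 0.003], [0.997, -0.073, -0.001], [-0.001, 0.003, -1.0]]
wrist_force: [-0.0, 0.7, -1.4]
finger_gap: 0.212
grasp_force: 58.6
```

>>> step_arm(series=[45,-8,0,0,90,-16,0,0,135,-24,0,0,180,-32,0,0,225,-40,0,0])

```text
time_s: 15.85
tool_pos: [457.7, -49.8, 155.5]
orientation: [[0.073, 0.997, -0.001], [0.997, -0.073, 0.0], [0.0, -0.001, -1.0]]
wrist_force: [0.5, 0.1, -0.7]
finger_gap: 0.219
grasp_force: 58.7
```

>>> step_arm(series=[40,-6,0,0,80,-12,0,0,115,-18,0,0,135,-21,0,0,143,-22,0,0])

```text
time_s: 16.48
tool_pos: [446.4, 94.0, 155.5]
orientation: [[0.071, 0.997, -0.001], [0.997, -0.071, -0.0], [-0.0, -0.001, -1.0]]
wrist_force: [-0.3, -0.9, -1.7]
finger_gap: 0.215
grasp_force: 58.7
```

>>> step_arm(series=[0,0,0,0,0,0,0,0,0,0,0,0,0,0,0,0,0,0,0,0])

```text
time_s: 17.1
tool_pos: [447.0, 92.6, 155.8]
orientation: [[0.074, 0.997, 0.0], [0.997, -0.074, 0.0], [0.0, 0.0, -1.0]]
wrist_force: [-0.2, -0.5, -1.2]
finger_gap: 0.215
grasp_force: 58.7
```

```bash
python3 - <<'E'
from h import *
s=sensors.sense(); print({k:np.round(s[k],3).tolist() for k in("time_s","tool_pos","wrist_force","torque","finger_gap")})
for c in("scene","wrist","top"):
    p=grab(c,"c_%s.png"%c)
    for q in("pin","pin_collar","lid_hole","lid"): print(c,q,[(np.round(d["xyz"]).tolist(),round(d["conf"],2)) for d in spotter.look_for(q,p)[:2]])
E
```

```text
{'time_s': 17.1, 'tool_pos': [447.034, 92.589, 155.815], 'wrist_force': [-0.246, -0.502, -1.192], 'torque': [0.008, 0.053, -0.013], 'finger_gap': 0.215}
scene pin [([452.0, 92.0, 142.0], 0.57)]
scene pin_collar [([453.0, 89.0, 137.0], 0.63)]
scene lid_hole [([534.0, 87.0, 73.0], 0.91)]
scene lid [([539.0, 89.0, 72.0], 0.64)]
wrist pin [([447.0, 93.0, 192.0], 0.83)]
wrist pin_collar [([447.0, 98.0, 190.0], 0.79)]
wrist lid_hole [([512.0, 98.0, 70.0], 0.87)]
wrist lid [([520.0, 99.0, 75.0], 0.63)]
top pin []
top pin_collar []
top lid_hole [([533.0, 80.0, 70.0], 0.79), ([787.0, -139.0, 96.0], 0.58)]
top lid [([532.0, 82.0, 74.0], 0.95)]
```

>>> step_arm(series=[1,0,10,0,1,0,19,0,1,0,21,0,1,0,23,0,1,0,25,0])

```text
time_s: 18.48
tool_pos: [447.2, 93.9, 130.8]
orientation: [[0.073, 0.997, 0.0], [0.997, -0.073, 0.0], [0.0, 0.0, -1.0]]
wrist_force: [-0.9, -0.7, -0.6]
finger_gap: 0.221
grasp_force: 58.7
```

>>> step_arm(series=[0,0,1,0,0,0,2,0,0,0,3,0,0,0,4,0,0,0,5,0])

```text
time_s: 19.1
tool_pos: [447.1, 93.9, 125.7]
orientation: [[0.073, 0.997, 0.0], [0.997, -0.073, 0.0], [0.0, 0.0, -1.0]]
wrist_force: [-0.6, 0.3, -0.2]
finger_gap: 0.215
grasp_force: 58.7
```

>>> step_arm(series=[0,0,1,0,0,0,2,0,0,0,3,0,0,0,4,0,0,0,4,0])

```text
time_s: 19.73
tool_pos: [447.1, 93.9, 122.0]
orientation: [[0.073, 0.997, -0.0], [0.997, -0.073, 0.0], [0.0, -0.0, -1.0]]
wrist_force: [-0.6, 0.3, 3.6]
finger_gap: 0.213
grasp_force: 58.8
```

Contact with the carrier at a reported z of 122, about 10 mm below the lid top, so the point is in the lid's hole. Now I slide counterclockwise to find the carrier's hole.

>>> step_arm(series=[-2,0,0.4,0,-4,0.1,0.4,0,-6,0.2,0.4,0,-7,0.3,0.4,0,-8,0.4,0.4,0])

```text
time_s: 20.35
tool_pos: [447.6, 88.1, 121.9]
orientation: [[0.073, 0.997, 0.002], [0.997, -0.073, 0.004], [0.004, 0.001, -1.0]]
wrist_force: [-0.1, 7.5, 4.9]
finger_gap: 0.213
grasp_force: 59.0
```

>>> step_arm(series=[-1,0.1,0,0,-2,0.2,0,0,-3,0.3,0,0,-4,0.4,0,0,-5,0.6,0,0])

```text
time_s: 20.98
tool_pos: [447.6, 80.9, 121.4]
orientation: [[0.073, 0.997, 0.001], [0.997, -0.073, 0.0], [0.0, 0.001, -1.0]]
wrist_force: [1.3, 3.1, -0.0]
finger_gap: 0.216
grasp_force: 58.5
```

>>> step_arm(series=[0,0,0.7,0,0,0,1.4,0,0,0,2.1,0,0,0,2.8,0,0,0,3.5,0])

```text
time_s: 21.6
tool_pos: [446.9, 80.8, 117.8]
orientation: [[0.073, 0.997, -0.0], [0.997, -0.073, 0.0], [-0.0, -0.0, -1.0]]
wrist_force: [-0.3, 2.5, 1.3]
finger_gap: 0.216
grasp_force: 58.5
```

>>> step_arm(series=[0,0,0.7,0,0,0,1.4,0,0,0,2.1,0,0,0,2.8,0,0,0,3,0])

```text
time_s: 22.22
tool_pos: [447.1, 80.8, 114.9]
orientation: [[0.073, 0.997, -0.0], [0.997, -0.073, 0.0], [0.0, -0.0, -1.0]]
wrist_force: [-0.8, 1.6, 1.8]
finger_gap: 0.214
grasp_force: 58.5
```

>>> step_arm(series=[2,0,0,0,4,0,0,0,6,0,0,0,8,0,0,0,10,0,0,0])

```text
time_s: 22.85
tool_pos: [447.1, 87.8, 114.5]
orientation: [[0.074, 0.997, -0.002], [0.997, -0.074, -0.004], [-0.005, -0.001, -1.0]]
wrist_force: [-0.6, -6.9, 0.9]
finger_gap: 0.215
grasp_force: 58.5
```

>>> step_arm(series=[2,0,0,0,4,0,0,0,5,0,0,0,6,0,0,0,7,0,0,0])

```text
time_s: 23.48
tool_pos: [447.5, 93.8, 114.4]
orientation: [[0.074, 0.997, -0.002], [0.997, -0.074, -0.006], [-0.006, -0.002, -1.0]]
wrist_force: [-0.3, -8.3, 1.8]
finger_gap: 0.211
grasp_force: 58.6
```

>>> step_arm(series=[1,0,0,0,2,0,0,0,2,0,0.7,0,2,0,1.4,0,2,0,2,0])

```text
time_s: 24.1
tool_pos: [448.3, 97.1, 113.4]
orientation: [[0.075, 0.997, -0.001], [0.997, -0.075, -0.003], [-0.003, -0.001, -1.0]]
wrist_force: [-2.9, -5.2, 10.1]
finger_gap: 0.212
grasp_force: 60.0
```

>>> step_arm(series=[0,0,-0.8,0,0.6,-0.2,-0.8,0,1.2,-0.4,-0.8,0,1.8,-0.6,-0.8,0,2.4,-0.6,-0.8,0])

```text
time_s: 24.72
tool_pos: [448.0, 98.5, 113.5]
orientation: [[0.074, 0.997, -0.0], [0.997, -0.074, -0.005], [-0.005, -0.0, -1.0]]
wrist_force: [0.7, -6.8, 0.2]
finger_gap: 0.214
grasp_force: 59.0
```

>>> step_arm(series=[0,0,0.5,0,0,0,1,0,0,0,1.5,0,0,0,2,0,0,0,2,0])

```text
time_s: 25.35
tool_pos: [448.4, 99.8, 113.0]
orientation: [[0.074, 0.997, -0.001], [0.997, -0.074, -0.002], [-0.002, -0.001, -1.0]]
wrist_force: [-4.1, -5.6, 13.3]
finger_gap: 0.213
grasp_force: 60.6
```

>>> step_arm(series=[0,0,-1,0,0.5,0,-1,0,1,0,-1,0,1.5,-0.1,-1,0,2,-0.1,-1,0])

```text
time_s: 25.98
tool_pos: [448.3, 101.6, 113.0]
orientation: [[0.074, 0.997, -0.0], [0.997, -0.074, -0.003], [-0.003, 0.0, -1.0]]
wrist_force: [-0.2, -6.9, 3.3]
finger_gap: 0.217
grasp_force: 59.4
```

```bash
python3 - <<'E'
from h import *
s=sensors.sense(); print({k:np.round(s[k],3).tolist() for k in("tool_pos","wrist_force","torque")})
p=grab("wrist","d_wrist.png"); t=np.array(s["tool_pos"]);R=np.array(s["orientation"])
u,v=proj(p,t+R@[0,0,-40],True).astype(int); print(u,v)
a=cv2.imread('pics/c_wrist.png',0).astype(float); b=cv2.imread('pics/d_wrist.png',0).astype(float)
np.set_printoptions(linewidth=220)
print(a[v-24:v+36:3,u-24:u+26:3].astype(int)); print(b[v-24:v+36:3,u-24:u+26:3].astype(int))
# bar orientation: dark plate in gray around axis
U=lambda X:proj(p,X,True).round(1)
print("bar pred",[U(np.array([532.2,87,107])+k*np.array([np.cos(np.radians(84)),np.sin(np.radians(84)),0])) for k in(-35,0,35)])
for q in("pin","lid_bar"): print(q,[(np.round(d["xyz"]).tolist(),round(d["conf"],2)) for d in spotter.look_for(q,p)[:2]])
E
```

```text
{'tool_pos': [448.315, 101.575, 112.982], 'wrist_force': [-0.163, -6.878, 3.292], 'torque': [-1.868, 0.201, -0.026]}
321 273
[[ 18  53  69  64  64  68  70  68  68  67  67  65  66  61  18  29  76]
 [ 19  60  68  65  67  68  69  65  67  66  65  63  68  63  22  12  64]
 [ 25  62  69  63  69  68  71  66  65  66  64  66  67  65  24  19  63]
 [ 23  64  62  68  69  68  70  67  65  61  67  67  68  64  28  21  54]
 [ 30  66  66  66  68  70  72  71  69  67  66  66  65  63  36  13  42]
 [ 39  64  64  71  71  78  80  80  79  78  76  71  65  65  50  10  36]
 [ 45  69  72  77  76  76  80  73  78  77  81  82  75  65  47  21  31]
 [ 51  77  80  78  81  74  77  77  78  78  76  77  80  80  54  23  41]
 [ 62  76  80  80  80  77  79  80  78  79  76  78  76  77  69  24  43]
 [ 68  78  79  76  79  81  80  80  81  77  75  78  77  78  71  33  28]
 [ 70  79  83  82  76  79  74  75  80  79  81  81  78  76  74  24  25]
 [ 67  80  78  79  80  81  81  80  78  75  77  77  79  79  72  18  18]
 [ 69  79  78  81  80  82  79  80  81  78  79  77  77  77  69  26  15]
 [ 60  77  82  77  78  81  77  79  79  84  81  83  8
[... 1350 characters left out ...]
4  80  75  24  22]
 [ 68  79  83  82  84  82  83  84  84  85  85  85  81  85  71  26  21]
 [ 58  84  83  79  77  82  81  79  79  79  84  83  85  87  55  12  24]
 [ 75 133  88  82  79  82  83  81  79  84  82  78  86 120  94  26  23]
 [ 95 162 142  88  84  82  81  82  80  81  82  97 138 162 107  27  21]
 [112 162 164 153 135 104  88  86  94 103 127 155 165 165 121  32  23]
 [128 165 164 165 165 163 156 158 163 159 164 163 166 163 134  28  22]
 [132 162 162 167 163 166 162 168 166 162 165 162 165 164 140  27  26]]
bar pred [array([447.2, 291.6]), array([457.8, 243.4]), array([467.1, 188.3])]
pin [([450.0, 101.0, 156.0], 0.81)]
lid_bar [([525.0, 104.0, 69.0], 0.74), ([514.0, 104.0, 78.0], 0.56)]
```

The knob has tilted in the grip: its top leans to +y, so the tip lags by several mm. I'll continue the sweep.

>>> step_arm(series=[0.5,0,0,0,1,0,0.2,0,1.5,0,0.3,0,2,0,0.4,0,2.5,-0.1,0.5,0])

```text
time_s: 26.75
tool_pos: [448.5, 104.0, 112.5]
orientation: [[0.074, 0.997, -0.0], [0.997, -0.074, -0.003], [-0.003, 0.0, -1.0]]
wrist_force: [-1.4, -6.7, 4.7]
finger_gap: 0.216
grasp_force: 59.6
```

```bash
python3 - <<'E'
from h import *
np.set_printoptions(linewidth=250)
p=grab("wrist","e_wrist.png"); b=np.array(p["frame"]).mean(2)
for v in range(170,262,8): print(v,b[v-1:v+2,400:520:3].mean(0).astype(int))
# lid hole / disc features projected
ax=np.array([532.2,87])
for a in(172,174,176,178): 
    c,s=np.cos(np.radians(a)),np.sin(np.radians(a))
    print(a,[proj(p,[*(ax+[-s*k+c*o,c*k+s*o]),107],True).round(1) for k in(-35,20,35) for o in(-7,7)])
E
```

```text
170 [119 118 118 119 118 117 115 115 116 114 114 115 114 110 113 116 113 111 110 109 108 111 109 109 109 108 107 107 110 110 124 164 169 165 165 162 167 165 167 163]
178 [119 117 117 118 117 115 114 116 108  96  98  98  97 101 112 114 112 112 108 109 109 112 110 108 110 110 107 109 108 111 109 109 141 163 165 162 167 166 165 164]
186 [118 116 116 115 116 117 113  93  84  83  47  36  35  35  36  36  45  72  98 106 109 111 108 116 138 139 152 166 167 169 169 169 169 166 162 163 167 167 163 164]
194 [116 116 117 117 115 113  93  59  45  38  39  36  35  32  34  36  39  37  44  43  46  62 115 148 167 168 166 166 168 168 167 167 170 168 162 164 165 166 163 166]
202 [114 115 113  83  55  60  61  60  56  41  35  36  34  34  38  41  52  59  63  58  55  54  84 145 166 167 165 168 168 168 168 169 171 166 166 165 164 166 162 164]
210 [113  70  54  59  61  62  61  60  59  42  37  37  34  33  35  38  52  60  61  59  58  54  87  95 128 166 164 167 166 167 166 169 169 165 165 165 166 164 164 164]
218 [ 65  61  62  64  65  66  80  96  92  80  48  41  37  35  34  37  48  60  60  58  54  54  87  91  94
[... 763 characters left out ...]
 84  66  46  46  47  46  51  78  92  94  94  91  86 151 161 164 162 160 162 164 160 162 162 163 164 167 167 166 166 165 164 167]
172 [array([478.5, 193.6]), array([458.5, 191.9]), array([459.8, 275.4]), array([440.8, 275.7]), array([454.3, 294.8]), array([435.6, 295.4])]
174 [array([476.9, 193.1]), array([456.6, 192.2]), array([460.8, 275.1]), array([441.7, 276. ]), array([455.9, 294.4]), array([437.2, 295.6])]
176 [array([475.2, 192.6]), array([454.7, 192.6]), array([461.8, 274.7]), array([442.6, 276.3]), array([457.6, 293.9]), array([438.8, 295.8])]
178 [array([473.5, 192.3]), array([452.8, 193.1]), array([462.8, 274.2]), array([443.5, 276.5]), array([459.3, 293.4]), array([440.5, 295.9])]
```

```bash
python3 - <<'E'
from h import *
np.set_printoptions(linewidth=250)
p=grab("wrist"); s=sensors.sense()
q=dict(p); q["eye"]=np.array(p["eye"])-s["tool_pos"]+np.array([447.0,92.6,155.8])
b=cv2.imread('pics/c_wrist.png').astype(float).mean(2)
ax=np.array([532.2,87])
for a in(172,176,180): 
    c,sn=np.cos(np.radians(a)),np.sin(np.radians(a))
    print(a,[proj(q,[*(ax+[-sn*k+c*o,c*k+sn*o]),107],True).round(1) for k in(-35,20,35) for o in(-7,7)])
for v in range(170,282,8): print(v,b[v-1:v+2,390:510:3].mean(0).astype(int))
E
```

```text
172 [array([452.6, 162.5]), array([435.1, 160.6]), array([440.4, 234.3]), array([423.5, 233.7]), array([436.6, 252.2]), array([420. , 251.9])]
176 [array([449.7, 161.6]), array([431.8, 161.1]), array([442.1, 233.7]), array([425.2, 234.3]), array([439.5, 251.6]), array([422.9, 252.4])]
180 [array([446.6, 160.9]), array([428.6, 161.8]), array([443.8, 233. ]), array([426.8, 234.8]), array([442.5, 250.8]), array([425.8, 252.8])]
170 [114 114 114  96  62  59  61  54  38  35  35  32  33  41  55  62  61  53  56 106 106 108 105 106 158 165 165 164 166 163 159 158 158 163 161 159 161 162 159 160]
178 [104  72  58  59  59  59  57  43  39  34  35  30  35  42  59  62  57  55  57  76 145 162 164 162 163 165 164 165 167 163 142 155 159 162 162 158 161 161 159 161]
186 [ 58  62  61  61  63  63  61  43  39  33  29  33  36  47  61  61  57  52  74  95  95 139 162 161 162 164 164 165 166 162 155 144 159 162 162 158 160 160 160 161]
194 [ 69  71  62  61  63  59  64  51  50  33  36  34  37  52  58  57  54  53  80  90  89 116 161 163 163 163 162 164 163 161 156 154 160 161 161 159 159 160 161 160]
202 [ 9
[... 952 characters left out ...]
164 164 161 161 161 160 162 162 162]
250 [162 161 161 161 159 161 158 158 155 156 110  87  94  95  90 102 157 156 160 159 160 162 160 164 163 162 160 161 161 159 162 162 162 162 162 158 165 161 162 162]
258 [159 160 160 161 158 158 156 157 158 158 161 160 158 157 160 161 158 160 159 160 161 162 162 163 162 162 159 163 160 161 163 162 161 162 161 160 162 161 160 160]
266 [158 159 157 160 160 159 157 157 156 156 161 161 161 160 161 160 160 160 159 161 162 161 162 164 161 161 159 162 161 162 161 162 161 161 158 162 160 161 159 159]
274 [159 158 156 160 134  64  35  21  18  22  24  38  67 115 150 157 160 160 161 159 160 162 162 162 161 159 161 161 158 162 162 161 160 160 159 161 161 160 159 159]
```

```bash
python3 - <<'E'
from h import *
np.set_printoptions(linewidth=250)
p=grab("wrist"); g=np.array(p["frame"]).mean(2).astype(np.float32)
def rect(im,p,z,xs,ys):
    P=np.array([[proj(p,[x,y,z],True) for x in xs] for y in ys],np.float32)
    return cv2.remap(cv2.GaussianBlur(im,(3,3),0),P[...,0],P[...,1],1)
xs=np.arange(400,500,4); ys=np.arange(140,40,-4)
print("wrist now z=68; rows y, cols x",xs); m=rect(g,p,68,xs,ys)
for y,r in zip(ys,m): print(y,r.astype(int))
E
```

```text
wrist now z=68; rows y, cols x [400 404 408 412 416 420 424 428 432 436 440 444 448 452 456 460 464 468 472 476 480 484 488 492 496]
140 [145 147 147 144 143 144 144 145 114  92  89 106 127  87  85  95  91  95  84  79  87  87  88  78  75]
136 [145 147 147 144 143 143 144 145  83  81  82  81  81  84  82  83  83  85  80  83  85  86  74  79  80]
132 [145 147 147 144 142 143 144 144  81  82  82  80  81  85  82  83  83  83  85  83  85  73  82  80 116]
128 [145 147 148 144 108  97 105 122  81  79  82  80  81  84  83  82  84  78  84  83  74  84  80 117 120]
124 [145 147 148 144 156 154 151 144 130 107  77  75  75  76  78  82  87  90  95  91  78  76  89  95 119]
120 [146 147 148 145 157 155 131 131 140 114 114 115 117 119 120 120 121 121 121 119  80  82  84  84 115]
116 [152 151 153 146 155 163 205 205 205 188 125 122 122 122 121 122 122 122 122 116  78  83  84  84 109]
112 [164 166 167 159 152 158 202 185 191 196 179 166 122 121 120 121 121 122 118  84  86  83  84  84 108]
108 [165 167 167 160 155 155  93  81  81  81  83  79  76  75  76  76  75  76  77  80  84  84  84  83 108]
104 [165 166 
[... 943 characters left out ...]
39  19  23  69  76  63  19  66  72  80  82  75  68  64  21  58  78  65  24  30 164 165 169 164]
64 [127  36  20  22  45  80  46  29  78  81  81  81  83  82  71  26  47  76  74  22  19 146 165 168 164]
60 [ 21  23  26  24  21  46  41  59  82  83  82  82  83  82  82  35  48  79  47  22  20  90 164 167 163]
56 [ 22  20  21  21  20  29  27  74  83  80  82  83  82  79  80  50  58  29  22  23  18  23  86 166 163]
52 [ 21  21  22  22  21  19  22  78  84  84  83  81  81  83  82  47  26  22  22  22  21  24  21 147 163]
48 [ 19  18  21  21  21  21  23  79  83  84  85  85  82  81  81  45  27  22  21  18  19  21  22  82 152]
44 [23 21 23 21 21 19 24 79 81 82 82 84 85 84 83 38 22 21 19 24 20 22 21 20 29]
```

The rectified wrist view shows the lid ear centred near y≈83 and the carrier near y≈82, so neither came back. The base ear centre gives its hole at y≈97.5. The pin only swivelled between the pads, because the tow direction was along their free axis. I'll bring the tool back to stand the pin upright, then turn the gripper 90° so the jaws close along the tow direction.

>>> step_arm(series=[0,0,-2,0,-3,0,-3,0,-6,0,-3,0,-9,0.2,-3,0,-12,0.4,-3,0])

```text
time_s: 27.52
tool_pos: [447.9, 96.2, 115.5]
orientation: [[0.073, 0.997, 0.0], [0.997, -0.073, 0.003], [0.003, 0.0, -1.0]]
wrist_force: [-0.4, 2.4, 0.3]
finger_gap: 0.216
grasp_force: 59.4
```

>>> step_arm(series=[-2,0,0,0,-4,0,0,0,-6,0,0,0,-8,0,0,0,-10,0,0,0])

```text
time_s: 28.15
tool_pos: [447.8, 87.5, 115.9]
orientation: [[0.072, 0.997, 0.001], [0.997, -0.072, 0.004], [0.004, 0.001, -1.0]]
wrist_force: [-0.2, 8.3, 3.9]
finger_gap: 0.212
grasp_force: 59.5
```

>>> step_arm(series=[-1,0,0,0,-2,0,0,0,-3,0,0,0,-4,0,0,0,-5,0,0,0])

```text
time_s: 28.78
tool_pos: [447.5, 82.8, 116.0]
orientation: [[0.072, 0.997, 0.002], [0.997, -0.072, 0.005], [0.005, 0.001, -1.0]]
wrist_force: [-1.0, 8.3, 2.9]
finger_gap: 0.211
grasp_force: 59.4
```

```bash
cat >> h.py <<'E'
def rect(im,p,z,xs,ys):
    P=np.array([[proj(p,[x,y,z],True) for x in xs] for y in ys],np.float32)
    return cv2.remap(cv2.GaussianBlur(im,(3,3),0),P[...,0],P[...,1],1)
def knob(b,u=321):
    c=b[240:320,u-9:u+9].mean(1); return c
E
python3 - <<'E'
from h import *
np.set_printoptions(linewidth=250)
s=sensors.sense(); print({k:np.round(s[k],3).tolist() for k in("tool_pos","wrist_force","torque","joint_positions")})
p=grab("wrist","f_wrist.png"); g=np.array(p["frame"]).mean(2).astype(np.float32)
for n in("c","d","e","f"): print(n,knob(cv2.imread('pics/%s_wrist.png'%n,0))[::2].astype(int))
xs=np.arange(416,472,4); ys=np.arange(132,84,-4)
for y,r in zip(ys,rect(g,p,68,xs,ys)): print(y,r.astype(int))
E
```

```text
{'tool_pos': [447.494, 82.784, 115.991], 'wrist_force': [-1.049, 8.263, 2.928], 'torque': [2.258, 0.057, 0.083], 'joint_positions': [-1.008, 0.23, 0.835, 2.116, -0.227, 0.88, -0.113]}
c [ 67  67  66  67  66  65  66  66  66  66  66  71  78  78  77  76  77  77  78  78  76  78  80  80  79  78  77  77  77  82 123 154 158 158 158 158 158 158 158 158]
d [ 73  69  68  67  67  67  66  67  66  69  79  82  82  81  80  81  82  81  81  81  82  83  84  84  83  82  81  81  80  82 102 148 163 164 164 163 163 163 163 163]
e [ 80  72  68  67  67  67  67  67  66  71  80  83  83  83  82  82  82  82  82  82  82  83  84  84  83  83  82  81  81  82 101 146 163 164 164 163 164 163 163 162]
f [ 68  69  68  68  69  67  67  67  68  68  67  74  80  80  80  80  78  79  80  80  79  80  81  82  81  81  80  79  79  83 102 140 161 162 162 161 161 162 161 161]
132 [130 142 142 143  81  80  81  81 103 106  98 101  97  95]
128 [140 141 142 141  80  81  80  81  81  82  80  82  83  83]
124 [134 128  96  95  79  77  78  79  79  82  82  81  83  81]
120 [154 154 143 116 118 101 103 106 109 114 146 150 156 159]
116 [155 165 204 204 130 120 122 122 121 137 148 162 162 163]
112 [153 160 204 204 130 122 121 121 122 122 124 162 162 162]
108 [154 156 204 204 132 122 121 120 121 122 121 137 133 136]
104 [152 152 161 113  92  86  82  78  76  76  78  82 100 112]
100 [156 152 146  83  81  83  83  83  83  83  83  82  82  85]
96 [153 151 147  89  81  81  81  81  81  81  83  83  82  83]
92 [154 153 150 147 117  83  82  82  83  82  81  82  83  83]
88 [153 153 148 147 146 115  86  88  79  81  81  83  83  82]
```

>>> step_arm(series=[3,0,0,0,3,0,0,-10,3,0,0,-20,3,0,0,-30,3,0,0,-40])

```text
time_s: 29.45
tool_pos: [444.7, 83.2, 114.5]
orientation: [[-0.59, 0.807, -0.005], [0.807, 0.59, 0.0], [0.003, -0.003, -1.0]]
wrist_force: [-2.8, 3.0, -1.1]
finger_gap: 0.215
grasp_force: 59.2
```

>>> step_arm(series=[0,0,0,-10,0,0,0,-20,0,0,0,-30,0,0,0,-40,0,0,0,-50])

```text
time_s: 30.08
tool_pos: [443.9, 81.0, 114.0]
orientation: [[-0.998, 0.068, -0.006], [0.068, 0.998, -0.003], [0.006, -0.003, -1.0]]
wrist_force: [-2.9, -0.8, -1.1]
finger_gap: 0.215
grasp_force: 59.0
```

```bash
python3 - <<'E'
from h import *
np.set_printoptions(linewidth=250)
s=sensors.sense(); print({k:np.round(s[k],3).tolist() for k in("tool_pos","wrist_force","torque","orientation")})
p=grab("wrist","g_wrist.png"); g=np.array(p["frame"]).mean(2).astype(np.float32); print(p["eye"])
print(knob(cv2.imread('pics/g_wrist.png',0))[::2].astype(int))
xs=np.arange(400,476,4); ys=np.arange(132,36,-4)
for y,r in zip(ys,rect(g,p,68,xs,ys)): print(y,r.astype(int))
E
```

```text
{'tool_pos': [443.949, 81.045, 114.023], 'wrist_force': [-2.87, -0.831, -1.126], 'torque': [-0.035, 0.845, 0.03], 'orientation': [[-0.998, 0.068, -0.006], [0.068, 0.998, -0.003], [0.006, -0.003, -1.0]]}
[376.5883785   84.98629273 271.05207189]
[ 70  69  68  69  69  69  68  68  67  61  74 111 124 125 122 116 110  92  84  69  66  67  68  68  68  68  66  65  65  64  64  58  57  58  61  63  65  58  55  40]
132 [66 67 68 67 68 71 88 88 90 90 91 92 91 92 90 90 89 79 71]
128 [66 66 67 67 67 71 88 88 91 90 90 90 91 92 89 82 72 68 67]
124 [65 67 68 67 68 70 87 88 90 90 91 91 91 92 75 69 67 68 68]
120 [ 64  67  65  69  69  69  82  86  90  90  91  90  92  83  81  86  97 103 109]
116 [ 65  66  62  71  71  92  96  99  99 101 102 102 102 128 135 135 134 134 133]
112 [ 64  67  64  69  71 101 104 103 103 103 103 103 102 115 135 135 135 117  33]
108 [ 65  66  66  70  71 100 103 103 103 103 103 103 103 105 134 131 131  32  17]
104 [65 65 66 71 71 98 99 98 96 95 89 84 81 83 75 77 88 41 53]
100 [ 73 100 120 126 128  91 113 117 118 121 126 126 126 109  67  64  64  64  64]
96 [121 116 127 131 131 100 122 
[... 482 characters left out ...]
103 128 128 128 127 105  92  98 125  78  75  74  73]
68 [123 124 124 127 127 124 100 129 129 130 129 129 142 116 100  67  59  65  72]
64 [123 125 124 126 126 124  93 126 126 126 129 143 150 149  92  25  19  22  40]
60 [124 125 124 126 127 125  93 123 124 127 147 150 149 149 112  83  78  57  32]
56 [125 126 124 127 130 141 100 124 125 128 138 160 166 172 144  91  85  84  85]
52 [126 125 123 126 142 143 165 177 178 180 197 198 197 197 197 195  72  71  82]
48 [136 137 127 130 145 144 162 178 178 183 197 198 198 197 197 196  54  22  30]
44 [143 144 142 145 145 144 156 175 173 184 183 177 168 163 159 151 126  29  28]
40 [143 144 143 144 145 144 147 143 144 145 145 144 141 143 145 141 143 136 100]
```

The lid and carrier centres are now near y≈80 and the gripper is turned, so I tow along the jaws' stiff axis.

>>> step_arm(series=[1,2,0,0,1,4,0,0,1,6,0,0,1,8,0,0,1,9,0,0])

```text
time_s: 30.75
tool_pos: [444.2, 86.8, 114.2]
orientation: [[-0.997, 0.076, -0.006], [0.076, 0.997, -0.008], [0.005, -0.008, -1.0]]
wrist_force: [-4.7, -10.8, 0.6]
finger_gap: 0.213
grasp_force: 60.0
```

>>> step_arm(series=[0.3,2,0,0,0.6,4,0,0,1,6,0,0,1,7,0,0,1,8,0,0])

```text
time_s: 31.38
tool_pos: [443.8, 93.8, 114.1]
orientation: [[-0.997, 0.077, -0.006], [0.077, 0.997, -0.009], [0.005, -0.009, -1.0]]
wrist_force: [-4.5, -11.1, 0.3]
finger_gap: 0.219
grasp_force: 60.1
```

```bash
python3 - <<'E'
from h import *
np.set_printoptions(linewidth=250)
s=sensors.sense(); print({k:np.round(s[k],3).tolist() for k in("tool_pos","wrist_force","torque")})
p=grab("wrist","h_wrist.png"); g=np.array(p["frame"]).mean(2).astype(np.float32)
xs=np.arange(404,456,4); ys=np.arange(144,36,-4)
for y,r in zip(ys,rect(g,p,68,xs,ys)): print(y,r.astype(int))
E
```

```text
{'tool_pos': [443.848, 93.816, 114.146], 'wrist_force': [-4.526, -11.129, 0.256], 'torque': [-3.19, 1.254, -0.129]}
144 [69 68 69 68 71 89 90 91 90 91 90 93 91]
140 [67 68 68 69 71 89 90 91 90 90 90 92 93]
136 [68 67 69 69 69 88 89 90 91 91 90 93 92]
132 [68 68 68 69 70 76 90 91 90 89 90 92 92]
128 [68 66 67 67 67 68 83 91 90 90 90 92 92]
124 [ 67  68  68  69  76 100  99 100 101 102 101 101 107]
120 [ 67  63  70  70  82 102 104 103 103 103 102 102 106]
116 [ 68  63  70  71  82 103 102 102 102 103 102 102 103]
112 [ 67  66 105 111 105  65  75  72  71  72  80 106 114]
108 [117 108 127 127 123 104 124 124 124 125 124 117  74]
104 [122 119 130 129 120 106 127 127 127 127 128  87  70]
100 [119 123 128 127 113 109 124 124 125 124 125  70  68]
96 [116 128 132 131 118 113 129 128 128 122 126  66  97]
92 [111 128 129 129 116 110 124 125 124  78  68  63 115]
88 [103 130 130 130 117 113 124 125 123  96  81  75 124]
84 [ 98 127 129 130 114 117 127 127 127 103  90  85 100]
80 [ 97 128 128 128 112 123 130 129 131 130 122 126 108]
76 [124 125 127 127 109 120 127 127 127 132 150 151 150]
72 [125 124 126 126 109 118 123 124 126 139 150 149 150]
68 [125 124 126 126 109 120 124 125 125 125 147 149 149]
64 [125 124 128 144 134 173 172 170 171 184 184 181 180]
60 [139 139 142 146 136 178 178 178 192 198 198 198 198]
56 [143 143 145 146 138 179 178 178 196 198 197 198 197]
52 [144 142 146 145 146 174 172 177 191 192 193 194 193]
48 [144 143 145 145 145 147 144 145 145 147 144 143 144]
44 [145 144 146 146 145 148 143 145 145 146 144 141 143]
40 [145 143 146 145 144 148 144 145 145 146 144 142 143]
```

>>> step_arm(series=[1,1.5,-0.3,0,2,3,-0.3,0,3,4.5,-0.3,0,3,5,-0.3,0,3,5,-0.3,0])

```text
time_s: 32.05
tool_pos: [442.6, 99.4, 114.5]
orientation: [[-0.997, 0.077, -0.002], [0.077, 0.997, -0.008], [0.002, -0.008, -1.0]]
wrist_force: [-2.1, -10.3, -3.0]
finger_gap: 0.212
grasp_force: 59.9
```

>>> step_arm(series=[0,0,0.6,0,0,0,1.2,0,0,0,1.8,0,0,0,2.4,0,0,0,2.4,0])

```text
time_s: 32.67
tool_pos: [442.9, 100.1, 113.2]
orientation: [[-0.997, 0.077, -0.002], [0.077, 0.997, -0.007], [0.002, -0.007, -1.0]]
wrist_force: [-3.9, -10.8, 6.6]
finger_gap: 0.216
grasp_force: 60.8
```

>>> step_arm(series=[1,0,0,0,2,0,0,0,3,0,0,0,4,0,0,0,4,0,0,0])

```text
time_s: 33.3
tool_pos: [441.0, 100.4, 113.2]
orientation: [[-0.997, 0.077, 0.003], [0.077, 0.997, -0.007], [-0.003, -0.006, -1.0]]
wrist_force: [0.7, -10.3, 0.5]
finger_gap: 0.217
grasp_force: 60.0
```

>>> step_arm(series=[0,0,0.6,0,0,0,1.2,0,0,0,1.8,0,0,0,2.4,0,0,0,2.8,0])

```text
time_s: 33.92
tool_pos: [441.2, 100.7, 111.3]
orientation: [[-0.997, 0.077, 0.002], [0.077, 0.997, -0.006], [-0.003, -0.005, -1.0]]
wrist_force: [-1.3, -10.7, 8.0]
finger_gap: 0.217
grasp_force: 60.9
```

```bash
python3 - <<'E'
from h import *
np.set_printoptions(linewidth=250)
p=grab("wrist","i_wrist.png"); g=np.array(p["frame"]).mean(2).astype(np.float32)
xs=np.arange(400,448,4); ys=np.arange(144,48,-3)
for y,r in zip(ys,rect(g,p,68,xs,ys)): print(y,r.astype(int))
a=knob(cv2.imread('pics/g_wrist.png',0)); b=knob(g); print(a[::2].astype(int)); print(b[::2].astype(int))
E
```

```text
144 [67 69 68 68 69 90 89 88 91 90 92 92]
141 [66 67 68 68 69 87 89 88 91 90 92 91]
138 [67 68 69 69 68 74 89 89 91 91 91 92]
135 [67 66 68 68 68 68 85 89 93 91 91 91]
132 [ 67  67  68  66  68  69  88 100 100  97  96  95]
129 [ 66  68  67  67  67  69  94 104 102 103 102 103]
126 [ 66  66  66  66  69  69  96 103 103 102 103 102]
123 [ 66  67  67  67  68  70  97 100 102 102 102 103]
120 [68 67 63 71 71 71 77 69 71 74 78 85]
117 [67 67 64 71 70 72 69 67 67 68 68 68]
114 [ 68  73  94 117 110 117  78  71 101 111 110 103]
111 [114 118 110 130 131 125  87 124 127 127 128 119]
108 [123 120 114 127 127 121  86 125 124 125 126  82]
105 [123 120 121 129 129 122  83 124 124 124 124  74]
102 [122 116 122 129 129 122  87 127 128 129 125  66]
99 [122 110 129 129 129 121  91 124 124 125  90  67]
96 [123 105 130 131 131 117 103 124 124 124  76  73]
93 [124 101 128 129 129 114 110 123 124 123  78  69]
90 [124  95 130 129 130 108 117 129 128 128 105  62]
87 [124  92 129 129 130 104 123 130 130 130 130 119]
84 [125  91 127 128 129 100 123 126 128 129 143 152]
81 [125  95 128 127 126  95 123 126 126 147 
[... 162 characters left out ...]
 154]
69 [129 125 124 145 142 170 178 178 180 197 197 196]
66 [142 141 138 145 140 175 179 178 184 198 198 198]
63 [143 143 142 145 138 176 178 178 195 198 198 198]
60 [143 143 142 146 144 171 175 178 196 197 198 198]
57 [144 142 141 145 145 146 146 147 153 158 164 173]
54 [144 144 142 145 145 145 146 144 146 145 146 143]
51 [144 144 142 146 146 146 146 144 145 146 146 144]
[ 70  69  68  69  69  69  68  68  67  61  74 111 124 125 122 116 110  92  84  69  66  67  68  68  68  68  66  65  65  64  64  58  57  58  61  63  65  58  55  40]
[ 68  68  67  67  65  65  66  66  66  65  77 103 109 109 108 106 100  88  68  67  66  68  69  68  68  68  68  66  67  67  64  59  56  59  61  66  67  69  69  64]
```

>>> step_arm(series=[0,-1,0,0,0,-2,0,0,0,-3,0,0,0,-3,0.5,0,0,-3,1,0])

```text
time_s: 34.6
tool_pos: [441.0, 99.9, 110.1]
orientation: [[-0.997, 0.076, 0.003], [0.076, 0.997, -0.003], [-0.003, -0.003, -1.0]]
wrist_force: [-0.6, -5.2, 3.8]
finger_gap: 0.214
grasp_force: 59.8
```

The pin is going below the base face (z 110.1 at 3.8 N), so I keep pressing gently.

>>> step_arm(series=[0,-0.5,0.8,0,0,-1,1.6,0,0,-1,2.4,0,0,-1,3.2,0,0,-1,4,0])

```text
time_s: 35.22
tool_pos: [440.9, 99.4, 106.0]
orientation: [[-0.997, 0.075, 0.003], [0.075, 0.997, -0.002], [-0.003, -0.002, -1.0]]
wrist_force: [-0.2, -6.0, 4.0]
finger_gap: 0.214
grasp_force: 59.8
```

>>> step_arm(series=[0,-0.5,1.5,0,0,-1,3,0,0,-1.5,4.5,0,0,-2,6,0,0,-2,7.5,0])

```text
time_s: 35.85
tool_pos: [440.9, 98.3, 98.4]
orientation: [[-0.997, 0.074, 0.004], [0.074, 0.997, -0.001], [-0.004, -0.001, -1.0]]
wrist_force: [1.1, -5.1, 4.5]
finger_gap: 0.214
grasp_force: 59.8
```

>>> step_arm(series=[-0.6,-0.3,1.5,0,-1.2,-0.6,3,0,-1.8,-1,4.5,0,-2.4,-1,6,0,-3,-1,7.5,0])

```text
time_s: 36.48
tool_pos: [441.9, 97.4, 90.2]
orientation: [[-0.997, 0.074, -0.0], [0.074, 0.997, -0.001], [0.0, -0.001, -1.0]]
wrist_force: [-0.7, -5.6, 3.5]
finger_gap: 0.211
grasp_force: 59.7
```

>>> step_arm(series=[-0.4,-0.3,1.5,0,-0.8,-0.6,3,0,-1.2,-1,4.5,0,-1.6,-1,6,0,-2,-1,7.5,0])

```text
time_s: 37.1
tool_pos: [442.9, 96.9, 82.4]
orientation: [[-0.997, 0.073, -0.002], [0.073, 0.997, -0.0], [0.002, -0.0, -1.0]]
wrist_force: [-3.6, -4.5, 2.7]
finger_gap: 0.209
grasp_force: 59.5
```

>>> step_arm(series=[0.5,-0.3,1.5,0,0.5,-0.6,3,0,0.5,-0.8,4.5,0,0.5,-0.8,5.5,0,0.5,-0.8,6.5,0])

```text
time_s: 37.72
tool_pos: [443.2, 96.7, 76.2]
orientation: [[-0.997, 0.073, -0.0], [0.073, 0.997, 0.001], [0.0, 0.001, -1.0]]
wrist_force: [-2.7, -2.6, 2.0]
finger_gap: 0.213
grasp_force: 59.5
```

Expected seat is near 70. I'll take smaller steps now.

>>> step_arm(series=[0.3,-0.2,1,0,0.6,-0.4,2,0,0.6,-0.4,3,0,0.6,-0.4,4,0,0.6,-0.4,4.5,0])

```text
time_s: 38.35
tool_pos: [443.0, 96.4, 71.8]
orientation: [[-0.997, 0.073, 0.001], [0.073, 0.997, 0.001], [-0.001, 0.001, -1.0]]
wrist_force: [-2.1, 2.1, 0.3]
finger_gap: 0.217
grasp_force: 59.2
```

>>> step_arm(series=[0,0,0.7,0,0,0,1.4,0,0,0,2.1,0,0,0,2.1,0,0,0,2.1,0])

```text
time_s: 38.98
tool_pos: [443.2, 96.3, 70.4]
orientation: [[-0.997, 0.073, 0.001], [0.073, 0.997, 0.001], [-0.001, 0.001, -1.0]]
wrist_force: [-2.6, 1.2, 7.0]
finger_gap: 0.213
grasp_force: 60.1
```

>>> step_arm(series=[0,0,0.5,0,0,0,1,0,0,0,1.5,0,0,0,1.5,0,0,0,1.5,0])

```text
time_s: 39.6
tool_pos: [443.3, 96.3, 70.1]
orientation: [[-0.997, 0.073, 0.0], [0.073, 0.997, 0.002], [0.0, 0.002, -1.0]]
wrist_force: [-5.3, -0.7, 18.9]
finger_gap: 0.213
grasp_force: 61.1
```

>>> step_arm(series=[0,0,0.2,0,0,0,0.2,0,0,0,0.2,0,0,0,0.2,0,0,0,0.2,0])

```text
time_s: 40.22
tool_pos: [443.4, 96.3, 70.0]
orientation: [[-0.997, 0.073, 0.0], [0.073, 0.997, 0.002], [0.0, 0.002, -1.0]]
wrist_force: [-6.1, 0.4, 20.0]
finger_gap: 0.212
grasp_force: 61.1
```

>>> step_arm(series=[0,0,0,0,0,0,0,0,0,0,0,0,0,0,0,0,0,0,0,0])

```text
time_s: 40.85
tool_pos: [443.4, 96.3, 70.0]
orientation: [[-0.997, 0.073, 0.0], [0.073, 0.997, 0.002], [0.0, 0.002, -1.0]]
wrist_force: [-6.2, -0.0, 20.6]
finger_gap: 0.216
grasp_force: 61.1
```

>>> step_arm(series=[0.5,0,-1.5,0,1,0,-3,0,1,0,-3.5,0,1,0,-3.5,0,1,0,-3.5,0])

```text
time_s: 41.48
tool_pos: [442.5, 96.2, 71.5]
orientation: [[-0.997, 0.073, 0.002], [0.073, 0.997, 0.0], [-0.002, 0.0, -1.0]]
wrist_force: [3.1, 3.2, -4.8]
finger_gap: 0.206
grasp_force: 58.8
```

>>> step_arm(series=[0,0,0,0,0,0,0,0,0,0,0,0,0,0,0,0,0,0,0,0], jaw=1)

```text
time_s: 42.1
tool_pos: [441.6, 95.9, 71.5]
orientation: [[-0.997, 0.073, -0.0], [0.073, 0.997, 0.0], [0.0, 0.0, -1.0]]
wrist_force: [0.3, -0.8, -0.8]
finger_gap: 0.995
grasp_force: 0.0
```

>>> step_arm(series=[0,0,-30,0,0,0,-70,0,0,0,-110,0,0,0,-150,0,0,0,-150,0])

```text
time_s: 42.72
tool_pos: [443.9, 96.6, 224.5]
orientation: [[-0.997, 0.073, 0.006], [0.073, 0.997, 0.004], [-0.006, 0.004, -1.0]]
wrist_force: [0.4, 0.3, -0.5]
finger_gap: 1.0
grasp_force: 0.0
```

```bash
python3 - <<'E'
from h import *
np.set_printoptions(linewidth=250)
s=sensors.sense(); print({k:np.round(s[k],3).tolist() for k in("tool_pos","wrist_force","finger_gap")})
for c in("wrist","scene"):
    p=grab(c,"z_%s.png"%c)
    for q in("pin","pin_collar","lid_hole"): print(c,q,[(np.round(d["xyz"]).tolist(),round(d["conf"],2)) for d in spotter.look_for(q,p)[:2]])
p=grab("wrist","z2.png"); g=np.array(p["frame"]).mean(2).astype(np.float32); print(p["eye"])
xs=np.arange(404,478,4); ys=np.arange(136,52,-4)
print("z=72"); 
for y,r in zip(ys,rect(g,p,72,xs,ys)): print(y,r.astype(int))
xs=np.arange(430,466,2); ys=np.arange(114,78,-2); print("z=114")
for y,r in zip(ys,rect(g,p,114,xs,ys)): print(y,r.astype(int))
E
```

```text
{'tool_pos': [443.893, 96.586, 224.467], 'wrist_force': [0.449, 0.261, -0.466], 'finger_gap': 1.0}
wrist pin [([444.0, 96.0, 116.0], 0.85)]
wrist pin_collar [([445.0, 96.0, 108.0], 0.71)]
wrist lid_hole [([515.0, 91.0, 73.0], 0.78)]
scene pin [([452.0, 99.0, 98.0], 0.46), ([474.0, -201.0, 88.0], 0.16)]
scene pin_collar [([456.0, 97.0, 95.0], 0.47)]
scene lid_hole [([536.0, 87.0, 70.0], 0.62)]
[373.0864312   99.76502279 377.3285242 ]
z=72
136 [63 62 63 65 79 84 84 84 85 85 85 85 87 87 84 86 82 71 66]
132 [ 62  62  62  63  67  85  93  91  92 103 100  96  94  91  88  80  67  62  65]
128 [ 63  63  63  63  63  86  96  96  96 119 132 130 129 128 125 121 116 112 104]
124 [ 62  62  63  62  63  87  96  96  97 122 132 131 131 132 131 130 130 130 129]
120 [ 61  62  66  65  67  74  69  72  75  91 112 120 125 127 129 129 129 130 121]
116 [ 61  61  66  67  68  66  63  63  64  64  84  92  92  93  95  98  99 104  87]
112 [63 60 67 67 69 65 64 64 64 67 87 92 90 90 90 90 89 91 91]
108 [61 62 64 66 67 61 62 63 63 67 79 89 91 91 92 90 91 90 91]
104 [ 60  63  66  65  68  63  64  64  60  62  59  58  67  7
[... 1623 characters left out ...]
45 144]
96 [ 56  54  55  59  62  69  83  88  92  94  92  89 102 134 144 148 147 146]
94 [ 62  54  55  60  65  74  90  91 100 113 113 109 115 136 148 160 161 160]
92 [ 81  63  60  60  72  91 109 118 125 135 137 137 137 141 152 170 173 172]
90 [112  83  70  71  91 118 135 142 142 141 140 142 142 144 156 175 178 174]
88 [137 118 101  91 104 128 142 144 142 140 140 143 144 146 159 180 184 178]
86 [139 142 140 127 121 129 139 142 143 143 144 147 147 148 159 182 188 182]
84 [142 142 140 144 143 142 142 142 144 145 145 146 146 146 160 185 190 179]
82 [144 143 143 144 144 144 144 146 145 145 145 145 144 145 159 184 189 175]
80 [144 144 144 144 144 145 144 144 144 145 145 144 144 146 153 176 185 171]
```

Released. I'll press the knob top with shut fingers, both to confirm the seating height and to bed the pin again.

>>> step_arm(series=[-2,0,0,0,-2,0,20,0,-2,0,50,0,-2,0,80,0,-2,0,110,0], jaw=0)

```text
time_s: 43.8
tool_pos: [443.9, 95.9, 110.6]
orientation: [[-0.997, 0.073, 0.001], [0.073, 0.997, 0.0], [-0.001, 0.0, -1.0]]
wrist_force: [0.1, 0.1, -0.3]
finger_gap: -0.001
grasp_force: 0.0
```

>>> step_arm(series=[0,0,1.2,0,0,0,2.4,0,0,0,3.6,0,0,0,4.8,0,0,0,6,0])

```text
time_s: 44.42
tool_pos: [444.0, 96.0, 105.9]
orientation: [[-0.997, 0.073, 0.001], [0.073, 0.997, 0.001], [-0.001, 0.001, -1.0]]
wrist_force: [0.8, 0.3, -0.4]
finger_gap: -0.0
grasp_force: 0.0
```

>>> step_arm(series=[0,0,1,0,0,0,2,0,0,0,3,0,0,0,4,0,0,0,5,0])

```text
time_s: 45.05
tool_pos: [443.7, 95.8, 100.5]
orientation: [[-0.997, 0.073, 0.0], [0.073, 0.997, 0.0], [-0.0, 0.0, -1.0]]
wrist_force: [-1.3, -0.1, 7.0]
finger_gap: -0.0
grasp_force: 3.9
```

>>> step_arm(series=[0,0,0.5,0,0,0,1,0,0,0,1.3,0,0,0,1.3,0,0,0,1.3,0])

```text
time_s: 45.68
tool_pos: [443.9, 95.9, 100.5]
orientation: [[-0.997, 0.073, -0.0], [0.073, 0.997, 0.001], [0.0, 0.001, -1.0]]
wrist_force: [-3.9, -1.1, 13.1]
finger_gap: 0.0
grasp_force: 6.2
```

>>> step_arm(series=[0,0,0,0,0,0,0,0,0,0,0,0,0,0,0,0,0,0,0,0])

```text
time_s: 46.3
tool_pos: [443.9, 95.9, 100.5]
orientation: [[-0.997, 0.073, -0.0], [0.073, 0.997, 0.001], [0.0, 0.001, -1.0]]
wrist_force: [-4.6, -0.7, 12.7]
finger_gap: -0.001
grasp_force: 6.2
```

>>> step_arm(series=[0,0,0,0,0,0,0,0,0,0,0,0,0,0,0,0,0,0,0,0])

```text
time_s: 46.92
tool_pos: [443.9, 95.9, 100.5]
orientation: [[-0.997, 0.073, -0.0], [0.073, 0.997, 0.001], [0.0, 0.001, -1.0]]
wrist_force: [-3.1, -0.4, 12.5]
finger_gap: 0.002
grasp_force: 6.2
```

>>> step_arm(series=[0,0,-10,0,0,0,-40,0,0,0,-80,0,0,0,-120,0,0,0,-120,0])

```text
time_s: 47.55
tool_pos: [446.1, 96.4, 222.4]
orientation: [[-0.997, 0.073, 0.007], [0.073, 0.997, 0.004], [-0.006, 0.004, -1.0]]
wrist_force: [0.1, -0.3, -0.5]
finger_gap: -0.004
grasp_force: 0.0
```

>>> step_arm(series=[0,0,0,0,0,0,0,0,0,0,0,0,0,0,0,0,0,0,0,0])

```text
time_s: 48.18
tool_pos: [443.6, 95.7, 219.0]
orientation: [[-0.997, 0.073, -0.0], [0.073, 0.997, -0.0], [0.0, -0.0, -1.0]]
wrist_force: [0.1, 0.2, -0.5]
finger_gap: -0.001
grasp_force: 0.0
```

The knob top is at about 114 mm, which is the seated height, and I have leant on it with about 13 N. The gripper is clear, so I hand in.

```bash
python3 -c "
from cell import bot
print(bot.sign_off())"
```

```text
the job is handed in; nothing more can be done
None
```

I handed the job in with the tapered pin through lid, carrier and base, leant on with about 20 N and again with about 13 N for over a second each, and released; a touch on the knob put it at the seated height, but the hand-in returned no verdict.

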